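# Lay out the bracket-painting station

### The arm

A 7-joint arm with a two-finger parallel gripper is mounted at the origin on the work surface. World frame = base frame: x ahead of the robot, y to its left, z up, the work surface at z = 0. Lengths are in m, angles in rad, forces in N, time in s.
With the tool pointing down it reaches from about 0.425 to 0.825 m from the base axis. Payload 3.6 kg.
Tool frame: the origin (TCP) lies on the centre line of the jaws, within the pads' length; the fingertips stand 14 mm ahead of it and the grasp point (between the pads) lies 5 mm behind it; z points along the fingers, y is the direction in which the jaws open and shut (so a half turn about z gives the same grasp; the last joint's range is limited). The gripper opens to 85 mm and grips with 20 to 120 N. Pads are 22 mm wide; open, the fingers measure 114 mm over their backs; the gripper's body (76 mm by 85 mm) begins 54 mm behind the grasp point. The pads swing forward as they close: fully open they stand 13 mm farther back than shut.
Start: joints at [1.139, 0.615, -0.013, 1.423, 0.008, 1.103, -0.04], TCP at [0.256, -0.597, 0.245] pointing down, gripper open.
Joint ranges: [-3.12, 3.12], [-0.3, 2.06], [-1.34, 1.32], [0.26, 2.42], [-1.36, 4.5], [0.01, 1.98], [-2.84, 2.84]. Speed limits (rad/s): [2.79, 2.79, 3.14, 3.14, 3.14, 3.14, 3.14].

### API

Orientations are given as a 3x3 rotation matrix whose columns are the frame's x, y, z axes.
In Python, from plant import manip gives the robot as it stands.
- The arm moves only by the tool send_rows, never from a script. Its argument "rows" is a list of rows, each an object with "claw": the closure in counts, from 0 (fully open) to 255 (shut); "linear": the shift along the tool's x, y, z in mm, a list of three; "turn": the turn about the tool's z in degrees. A call has 1 to 12 rows; each row shifts and turns the pose as measured when the row begins, along the tool's axes as they then stand; what a row does not reach is not made up. A row lasts 1/8 s, in which the tool goes at most 62.5 mm and 10.7 degrees, less where a joint would pass 70% of its speed; a pose out of reach is approached as far as the arm can. A call is refused whole if a number of a shift passes 62.5 or a number of a turn 10.7, either way. A call with a gripper value outside its range is refused whole. The fingers move at their own pace and stop on an object; "squeeze" is the grip in N (left out, the last holds). Time passes only in rows, so rows that do not move let the fingers close. It gives the time, the measured TCP pose, the force and the opening at its end, in the units of the state.
- manip.get_obs(): the state, without advancing time (a new reading comes with each control period).
- manip.grab_frame(name): name is "scene" or "top"; returns the picture (420x560x3 uint8, red, green, blue); there is no depth.
- manip.camera_info(name): a dict with "fx", "fy", "cx", "cy" (pixels), "k1" (the pictures are not rectified: a ray, as slopes to the right and down, at radius r is drawn at 1 + k1 r^2 times it, then the intrinsics apply), "origin" and "attitude" of the camera in the world. Camera axes: x right, y up, looking along -z (the intrinsics and any distortion apply to the point x, -y, -z); pixel columns grow to the right and rows downward; lengths in m; the calibration is good to about 2 mm. A picture is of the moment at which its call begins. camera_info takes no time and is no camera call.
- manip.job_done(): hands the job in, once; it reports no verdict.
The state is a dict: "t": time; "joint_positions": joint angles; "joint_vel": joint speeds; "effort": joint torques, N m; "tool_pos": TCP position; "ee_rot": TCP orientation; "contact_force": force on the tool from outside, world axes, zero at the start; "ft_torque": the same for the moment, N m; "finger_gap": finger opening in m.
Only numpy, scipy, OpenCV 4.12 (cv2) and the standard library are available. Lean on these libraries where they do the work, as an engineer would, in place of code of your own. Each camera call takes 0.05 s, during which the arm holds its last target. There are 200 camera calls.

### The job

Set out the mat for painting a pair of picture brackets: lay the left-hand bracket flat in the middle of the blue tray and the right-hand bracket flat in the middle of the yellow tray (looking down along the rib towards the end with the foot, the left-hand one's foot goes off to the left), either way round. Stand the white tub midway between the two trays, in line with their centres, with the small magenta pot upright on the middle of its lid, and stand the orange bottle straight behind the middle of the yellow tray (on the side away from the robot), leaving a gap of 2 cm. Do not disturb the green bottle or the glass jar, and leave everything upright and let go.

Things in the scene. Friction and masses are not known exactly. Their poses are not given: they have to be found in the camera images.
- left_bracket: dark grey bracket, 72 x 48 mm, 34 high, 70 g, flat: L-shaped plate 5 mm thick (strip 72 x 18 with a foot 24 wide at one end), upright rib 10 mm thick, 5 to 34 mm up along the strip: grip it. From above, looking along the rib to the foot end, the foot goes left. Origin: underside, centre of outline; x along the rib to the foot end, z up; rib centre line at y=-15 mm, foot to y=+24 mm
- right_bracket: dark grey bracket, 72 x 48 mm, 34 high, 70 g, flat: L-shaped plate 5 mm thick (strip 72 x 18 with a foot 24 wide at one end), upright rib 10 mm thick, 5 to 34 mm up along the strip: grip it. From above, looking along the rib to the foot end, the foot goes right. Origin: underside, centre of outline; x along the rib to the foot end, z up; rib centre line at y=+15 mm, foot to y=-24 mm
- tub: white round lidded primer tub with a red band, 58 mm diameter, 70 mm high, flat lid, straight sides, about 0.2 kg, upright. Origin: centre of its underside, z up
- pot: small magenta paint pot with a black cap, 52 mm high: straight body 34 mm diameter up to 34 mm, then a cap 26 mm diameter; about 50 g, upright. Origin: centre of its underside, z up
- orange_bottle: orange paint bottle with a black band and white cap, 115 mm high: straight body 50 mm diameter up to 82 mm, then a shoulder and a cap 24 mm diameter; about 0.16 kg, upright. Origin: centre of its underside, z up
- blue_tray: light blue open tray, 120 (x) by 130 (y) by 26 mm high, walls and floor 4 mm, fixed. Origin: centre of its underside, at table height; x to its back (away from the robot), y to its left. The two trays are parallel, side by side on the mat, 240 to 260 mm between centres; which is on the left changes
- yellow_tray: yellow open tray, 120 (x) by 130 (y) by 26 mm high, walls and floor 4 mm, fixed. Origin: centre of its underside, at table height; x to its back (away from the robot), y to its left. The two trays are parallel, side by side on the mat, 240 to 260 mm between centres; which is on the left changes
- mat: dark navy cutting mat under the trays, 250 (x) by 420 mm (y), flat and so thin (1 mm) that things on it stand at table height. Origin: its centre; x to its back edge (away from the robot), y to its left. The trays stand square on it, centres 35 mm in front of its middle. The places between and close behind the trays start empty
- green_bottle: bright green paint bottle, same shape and size as the orange one (50 mm diameter, 115 mm high), loose, standing among the things; to be left alone. Origin: centre of its underside
- jar: greenish glass jar with a dark metal lid, 60 mm diameter, 89 mm high, loose, standing among the things; to be left alone. Origin: centre of its underside
Mind the look-alikes: they are no part of the job. What is meant by the pot is not red, and is the smaller of those in its own colour.

How it is judged:
At the end, for the whole second after the job is handed in: Brackets flat in own trays (left blue, right yellow), within 18 mm of centre; tub between, within 143 mm of both tray centres, 15 mm of their line; pot on lid within 12 mm; orange bottle behind yellow tray, gap 5-35 mm, 15 mm of its middle line; all upright, at rest (horizontal distance between left_bracket and blue_tray below 0.018 m and z of left_bracket in the frame of blue_tray between 0.001 and 0.008 m and angle between each of left_bracket, right_bracket's own z axis and vertical below 0.1 rad and horizontal distance between right_bracket and yellow_tray below 0.018 m and z of right_bracket in the frame of yellow_tray between 0.001 and 0.008 m and horizontal distance between tub and blue_tray below 0.143 m and horizontal distance between tub and yellow_tray below 0.143 m and x of tub in the frame of blue_tray between -0.015 and 0.015 m and height (world z) of each of tub, orange_bottle below 0.004 m and angle between each of tub, pot, orange_bottle's own z axis and vertical below 0.08 rad and horizontal distance between pot and tub below 0.012 m and z of pot in the frame of tub between 0.066 and 0.074 m and x of orange_bottle in the frame of yellow_tray between 0.09 and 0.12 m and y of orange_bottle in the frame of yellow_tray between -0.015 and 0.015 m and linear speed of each of left_bracket, right_bracket, tub, pot, orange_bottle below 0.02 m/s); the robot touches nothing.
It fails at once if the green bottle is pushed more than 15 mm from its place or tipped (distance of green_bottle from where it was at the start of the episode above 0.015 m or angle between green_bottle's own z axis and vertical above 0.2 rad).
It fails at once if the glass jar is pushed more than 15 mm from its place or tipped (distance of jar from where it was at the start of the episode above 0.015 m or angle between jar's own z axis and vertical above 0.2 rad).
It also fails if it takes over 131 s, if anything falls off the work surface, if the arm or the gripper's body presses on something with over 40 N, if the wrist force passes 120 N, or if a joint passes its speed limit or range.

## Working session

There is one attempt and no reset: what is moved stays moved. The work goes in short steps, Python scripts to look and compute and a tool call to move; the robot and the scene stay as the last step left them, time stands still between calls to the robot, and variables do not carry over. Pictures are saved under pics/ and viewed, about 12 in all and at most 16, crops included, and the job is handed in when it is done.

Besides the shell and the picture viewer there is one more tool, called in YAML: its name, and indented under it one key for each argument. send_rows: Moves the arm, as the interface text tells. Its arguments: {"type":"object","properties":{"rows":{"type":"array","items":{"type":"object","properties":{"claw":{"type":"number"},"linear":{"type":"array","items":{"type":"number"}},"turn":{"type":"number"}}}},"squeeze":{"type":"number"}},"required":["rows"]}

```bash
mkdir -p pics; ls
cat > h.py <<'E'
import numpy as np, cv2
from plant import manip
def grab(n,f=None):
    im=cv2.cvtColor(manip.grab_frame(n),cv2.COLOR_RGB2BGR)
    if f: cv2.imwrite('pics/'+f,im)
    return im
def ray(n,u,v):
    c=manip.camera_info(n); x=(u-c['cx'])/c['fx']; y=(v-c['cy'])/c['fy']
    a,b=x,y
    for _ in range(20):
        s=1+c['k1']*(a*a+b*b); a,b=x/s,y/s
    return np.array(c['origin']),np.array(c['attitude'])@np.array([a,-b,-1])
def onz(n,u,v,z):
    o,d=ray(n,u,v); return o+d*(z-o[2])/d[2]
E
python3 - <<'E'
from h import *
for n in('scene','top'):
    grab(n,n+'0.png'); print(manip.camera_info(n))
o=manip.get_obs(); print(o['t'],o['tool_pos'],o['ee_rot'],o['finger_gap'],o['contact_force'])
E
```

```text
pics
{'fx': 405.16123961343806, 'fy': 405.16123961343806, 'cx': 273.6399776278387, 'cy': 209.90158054039858, 'k1': -0.10708443985140563, 'origin': array([0.99599423, 0.69081519, 0.62623826]), 'attitude': array([[-0.83010455, -0.29448436,  0.47350333],
       [ 0.55723083, -0.46931812,  0.68500679],
       [ 0.0204999 ,  0.83247791,  0.55367887]])}
{'fx': 477.9013283233269, 'fy': 477.9013283233269, 'cx': 274.5800448848192, 'cy': 211.61145721198793, 'k1': -0.018533939032635355, 'origin': array([ 0.39397998, -0.01811733,  1.22787149]), 'attitude': array([[-0.01231347,  0.99527515, -0.0963107 ],
       [-0.99988868, -0.01306751, -0.00720231],
       [-0.00842682,  0.09621129,  0.99532526]])}
0.1 [ 0.25574363 -0.59686669  0.24424973] [[ 9.19157666e-01  3.93888669e-01 -9.49334093e-04]
 [ 3.93889811e-01 -9.19155231e-01  2.11626136e-03]
 [-3.90140279e-05 -2.31911088e-03 -9.99997310e-01]] 0.08516538840795825 [ 0.82663548  0.38634345 -0.47461554]
```

View pics/top0.png

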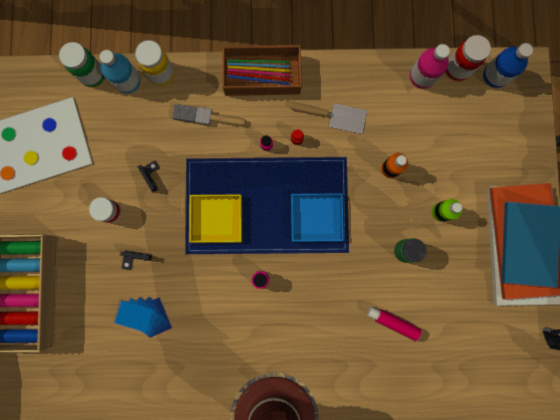

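View pics/scene0.png

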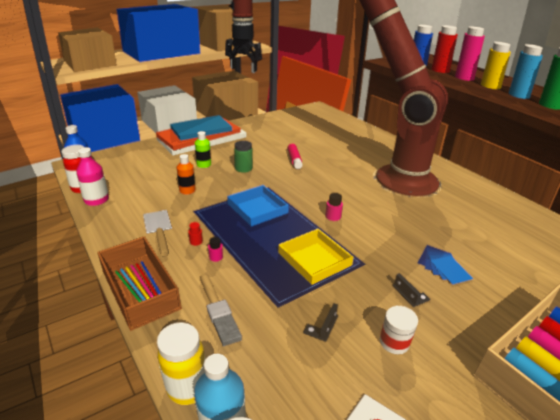

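Top view: yellow tray is at (218,219), blue at (317,218), tub at (104,209), brackets at (149,175) and (136,259), orange bottle at (397,163), green at (450,210) and jar at (410,250). The pot could be (266,143) magenta, (260,280) magenta but bigger in the scene view, or (297,136) red, so I choose (266,143). The tub look-alike is the white-capped yellow one at (153,55). The orange one could only be confused with the tray of paints. Next is a close crop and measurement.

Run:
```python
from h import *
t=cv2.imread('pics/top0.png'); s=cv2.imread('pics/scene0.png')
r=lambda im,f:cv2.resize(im,None,fx=f,fy=f,interpolation=cv2.INTER_CUBIC)
a=r(t[150:280,85:185],4); b=np.vstack([r(t[115:175,240:315],3.5)[:210,:262],r(t[250:310,225:300],3.5)[:210,:262]])
h=max(a.shape[0],b.shape[0]); a=cv2.copyMakeBorder(a,0,h-a.shape[0],0,0,0);b=cv2.copyMakeBorder(b,0,h-b.shape[0],0,0,0)
cv2.imwrite('pics/crop1.png',np.hstack([a,b]))
hsv=cv2.cvtColor(t,cv2.COLOR_BGR2HSV)
def comp(lo,hi,box,name,z):
    u0,v0,u1,v1=box; m=cv2.inRange(hsv,lo,hi); k=np.zeros_like(m); k[v0:v1,u0:u1]=m[v0:v1,u0:u1]
    n,l,st,c=cv2.connectedComponentsWithStats(k); i=1+np.argmax(st[1:,4]); 
    cnt=max(cv2.findContours((l==i).astype('uint8'),0,2)[0],key=cv2.contourArea)
    rr=cv2.minAreaRect(cnt); print(name,st[i],rr,onz('top',*rr[0],z).round(4)); 
    return cv2.boxPoints(rr)
for n,b_,lo,hi in(('yel',(180,185,255,255),(20,120,60),(35,255,255)),('blue',(280,185,350,255),(95,120,110),(115,255,255))):
    q=comp(lo,hi,b_,n,.026); print([onz('top',*p,.026)[:2].round(3).tolist() for p in q])
comp((0,0,130),(180,70,255),(85,190,118,225),'tublid',.07)
comp((0,0,130),(180,90,255),(390,150,412,172),'orangecap',.115)
comp((0,0,130),(180,90,255),(445,198,465,220),'greencap',.115)
comp((0,0,0),(180,255,45),(255,130,278,155),'potcap',.052)
comp((0,0,0),(180,255,45),(250,270,272,292),'bigpotcap',.06)
comp((0,0,0),(180,255,45),(85,150,185,196),'brA',.034)
comp((0,0,0),(180,255,45),(110,245,165,275),'brB',.034)
for n,p in (('jarlid',(409,251,.089)),('orange',(400,160,.115))): print(n,onz('top',*p))
```

```text
yel [ 189  194   53   49 2546] ((215.0, 218.0), (48.0, 52.0), 90.0) [0.496  0.1413 0.026 ]
[[0.558, 0.207], [0.556, 0.075], [0.435, 0.076], [0.436, 0.207]]
blue [ 291  194   52   47 1997] ((316.5, 217.0), (46.0, 51.0), 90.0) [ 0.4952 -0.115   0.026 ]
[[0.555, -0.052], [0.553, -0.181], [0.436, -0.178], [0.438, -0.05]]
tublid [ 89 197  23  24 423] ((100.0, 208.5), (22.0, 23.0), 0.0) [0.5193 0.4178 0.07  ]
orangecap [396 155  11  10  77] ((401.2000732421875, 159.90000915527344), (8.944271087646484, 9.391485214233398), 63.43495178222656) [ 0.6205 -0.3107  0.115 ]
greencap [452 203  11   9  78] ((457.0, 207.0), (8.0, 10.0), 90.0) [ 0.5069 -0.4371  0.115 ]
potcap [262 136   9  10  74] ((266.0, 140.5), (9.0, 8.0), 90.0) [0.6873 0.0097 0.052 ]
bigpotcap [254 274  12  12 118] ((259.5, 279.5), (11.0, 11.0), 90.0) [0.3422 0.0289 0.06  ]
brA [139 162  20  30 230] ((152.8000030517578, 175.60000610351562), (28.621667861938477, 16.994115829467773), 63.43495178222656) [0.6053 0.2984 0.034 ]
brB [122 251  30  18 204] ((137.14151000976562, 256.7452697753906), (17.71950912475586, 27.60947036743164), 74.05460357666016) [0.4008 0.3351 0.034 ]
jarlid [ 0.406075   -0.32774813  0.089     ]
orange [ 0.62026837 -0.30786914  0.115     ]
```

View pics/crop1.png

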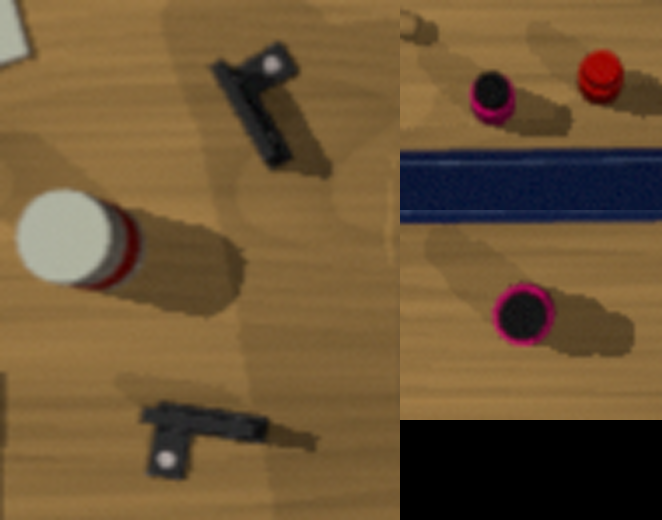

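Handedness from the crop: in the top view image-up is +x and image-left is +y. Bracket A at (149,175) has its foot at the upper end, going right, so it is the RIGHT bracket. Bracket B at (136,259) points its foot end left with the foot going down, so it is the LEFT one. The magenta pot at (266,141) has a cap about 9.5 px wide, against 12 px for the one at (260,280), so the first is the small one. The tray sizes measure 121x131 mm, as they must.

```bash
cat >> h.py <<'E'
def plan(x,y,z,yaw,step=50.,tstep=10.):
    "print linear/turn rows (mm, deg) from the measured pose to world x,y,z (m), tool-x yaw (deg, mod 180)"
    o=manip.get_obs(); p=np.array(o['tool_pos']); R=np.array(o['ee_rot'])
    y0=np.degrees(np.arctan2(R[1,0],R[0,0])); dy=(yaw-y0+90)%180-90
    d=(np.array([x,y,z])-p)*1000; n=max(1,int(np.ceil(max(np.linalg.norm(d)/step,abs(dy)/tstep))))
    print('t %.2f pos %s yaw %.1f j1 %.2f j7 %.2f gap %.3f F %s'%(o['t'],p.round(4),y0,o['joint_positions'][0],o['joint_positions'][6],o['finger_gap'],np.round(o['contact_force'],1)))
    print('d',d.round(1),'dyaw',round(dy,1),'rows',n)
    for i in range(n):
        a=np.radians(y0+dy*i/n); c,s=np.cos(a),np.sin(a); v=d/n
        print([int(round(k)) for k in (c*v[0]+s*v[1], s*v[0]-c*v[1], -v[2])], 'turn',round(-dy/n,1))
E
python3 - <<'E'
from h import *
c=lambda u,v,z:onz('top',85+u/4,150+v/4,z)[:2]
for n,a,b in(('A',(281,163),(217,65)),('B',(268,428),(145,412))):
    a=c(*a,.034);b=c(*b,.034); d=b-a; print(n,(a+b)/2,np.hypot(*d),np.degrees(np.arctan2(d[1],d[0])))
plan(.605,.305,.12,33)
E
```

```text
A [0.59819655 0.31246253] 0.0759200041901294 33.284112943229765
B [0.40513536 0.33654735] 0.07814799466764165 82.02805035100907
t 0.10 pos [ 0.2557 -0.5969  0.2442] yaw 23.2 j1 1.14 j7 -0.04 gap 0.085 F [ 0.8  0.4 -0.5]
d [ 349.3  901.9 -124.2] dyaw 9.8 rows 20
[34, -35, 6] turn -0.5
[34, -34, 6] turn -0.5
[34, -34, 6] turn -0.5
[35, -34, 6] turn -0.5
[35, -33, 6] turn -0.5
[35, -33, 6] turn -0.5
[36, -33, 6] turn -0.5
[36, -32, 6] turn -0.5
[36, -32, 6] turn -0.5
[36, -32, 6] turn -0.5
[37, -32, 6] turn -0.5
[37, -31, 6] turn -0.5
[37, -31, 6] turn -0.5
[37, -31, 6] turn -0.5
[38, -30, 6] turn -0.5
[38, -30, 6] turn -0.5
[38, -30, 6] turn -0.5
[38, -29, 6] turn -0.5
[39, -29, 6] turn -0.5
[39, -29, 6] turn -0.5
```

send_rows:
  rows:
    - {"claw": 0, "linear": [34, -35, 0], "turn": 0}
    - {"claw": 60, "linear": [34, -35, 0], "turn": 0}
    - {"claw": 120, "linear": [34, -35, 0], "turn": 0}
    - {"claw": 120, "linear": [34, -35, 0], "turn": 0}
    - {"claw": 120, "linear": [34, -35, 0], "turn": 0}
    - {"claw": 120, "linear": [34, -35, 0], "turn": 0}
    - {"claw": 120, "linear": [34, -35, 0], "turn": 0}
    - {"claw": 120, "linear": [34, -35, 0], "turn": 0}
    - {"claw": 120, "linear": [34, -35, 0], "turn": 0}
    - {"claw": 120, "linear": [34, -35, 0], "turn": 0}
    - {"claw": 120, "linear": [34, -35, 0], "turn": 0}
    - {"claw": 120, "linear": [34, -35, 0], "turn": 0}
  squeeze: 40

```text
t: 1.6
tool_pos: [0.4689, -0.0365, 0.2406]
ee_rot: [[0.923, 0.385, -0.007], [0.385, -0.923, 0.005], [-0.005, -0.007, -1.0]]
contact_force: [0.1, -0.6, 0.4]
finger_gap: 0.0452
```

```bash
python3 -c "
from h import *
plan(.598,.312,.1,33)"
```

```text
t 1.60 pos [ 0.4689 -0.0365  0.2406] yaw 22.6 j1 0.14 j7 -1.21 gap 0.045 F [ 0.1 -0.6  0.4]
d [ 129.1  348.5 -140.6] dyaw 10.4 rows 8
[32, -34, 18] turn -1.3
[32, -33, 18] turn -1.3
[33, -33, 18] turn -1.3
[34, -32, 18] turn -1.3
[35, -31, 18] turn -1.3
[35, -30, 18] turn -1.3
[36, -29, 18] turn -1.3
[37, -29, 18] turn -1.3
```

send_rows:
  rows:
    - {"claw": 120, "linear": [32, -34, 0], "turn": -1.3}
    - {"claw": 120, "linear": [32, -33, 0], "turn": -1.3}
    - {"claw": 120, "linear": [33, -33, 15], "turn": -1.3}
    - {"claw": 120, "linear": [34, -32, 20], "turn": -1.3}
    - {"claw": 120, "linear": [35, -31, 25], "turn": -1.3}
    - {"claw": 120, "linear": [35, -30, 25], "turn": -1.3}
    - {"claw": 120, "linear": [36, -29, 30], "turn": -1.3}
    - {"claw": 120, "linear": [37, -29, 30], "turn": -1.3}
    - {"claw": 120, "linear": [0, 0, 0], "turn": 0}

```text
t: 2.72
tool_pos: [0.5974, 0.3287, 0.0874]
ee_rot: [[0.832, 0.554, -0.011], [0.554, -0.832, 0.004], [-0.007, -0.009, -1.0]]
contact_force: [-1.1, 0.1, 0.1]
finger_gap: 0.0454
```

```bash
python3 -c "
from h import *
a=grab('top');b=grab('scene')
f=lambda i,x,y:cv2.resize(i[y:y+130,x:x+130],(400,400),interpolation=cv2.INTER_CUBIC)
cv2.imwrite('pics/c2.png',np.hstack([f(a,85,120),f(b,270,240)]))
plan(.598,.312,.024,33,25)"
```

```text
t 2.83 pos [0.6001 0.3239 0.0907] yaw 33.3 j1 -0.43 j7 -1.64 gap 0.045 F [-0.3 -0.3 -0.2]
d [ -2.1 -11.9 -66.7] dyaw -0.3 rows 3
[-3, 3, 22] turn 0.1
[-3, 3, 22] turn 0.1
[-3, 3, 22] turn 0.1
```

View pics/c2.png

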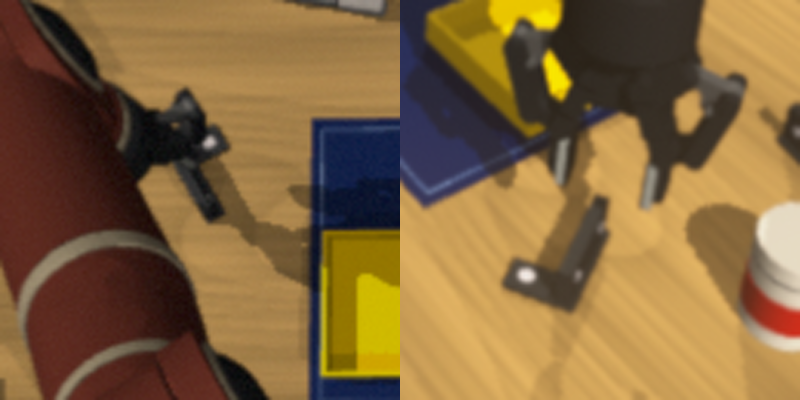

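The crop shows the jaws straddling bracket A's rib about 12 mm too far along y, as the numbers say. Now I correct that and go down.

send_rows:
  rows:
    - {"claw": 120, "linear": [-8, 9, 0], "turn": 0}
    - {"claw": 120, "linear": [0, 0, 20], "turn": 0}
    - {"claw": 120, "linear": [0, 0, 20], "turn": 0}
    - {"claw": 120, "linear": [0, 0, 10], "turn": 0}
    - {"claw": 120, "linear": [0, 0, 0], "turn": 0}

```text
t: 3.45
tool_pos: [0.5999, 0.3047, 0.0399]
ee_rot: [[0.839, 0.543, -0.003], [0.543, -0.84, -0.002], [-0.003, -0.0, -1.0]]
contact_force: [0.2, 0.1, 0.7]
finger_gap: 0.0449
```

```bash
python3 -c "
from h import *
plan(.598,.312,.023,33,25)"
```

```text
t 3.45 pos [0.5999 0.3047 0.0399] yaw 32.9 j1 -0.42 j7 -1.64 gap 0.045 F [0.2 0.1 0.7]
d [ -1.9   7.3 -16.9] dyaw 0.1 rows 1
[2, -7, 17] turn -0.1
```

send_rows:
  rows:
    - {"claw": 120, "linear": [1, -4, 8], "turn": 0}
    - {"claw": 120, "linear": [0, 0, 8], "turn": 0}
    - {"claw": 120, "linear": [0, 0, 0], "turn": 0}
    - {"claw": 255, "linear": [0, 0, 0], "turn": 0}
    - {"claw": 255, "linear": [0, 0, 0], "turn": 0}
    - {"claw": 255, "linear": [0, 0, 0], "turn": 0}
    - {"claw": 255, "linear": [0, 0, 0], "turn": 0}
    - {"claw": 255, "linear": [0, 0, 0], "turn": 0}

```text
t: 4.45
tool_pos: [0.599, 0.3103, 0.024]
ee_rot: [[0.839, 0.544, -0.001], [0.544, -0.839, 0.0], [-0.0, -0.001, -1.0]]
contact_force: [-0.2, -0.4, -1.4]
finger_gap: 0.0092
```

```bash
python3 -c "
from h import *
plan(.496,.156,.12,0)"
```

```text
t 4.45 pos [0.599  0.3103 0.024 ] yaw 33.0 j1 -0.43 j7 -1.65 gap 0.009 F [-0.2 -0.4 -1.4]
d [-103.  -154.3   96. ] dyaw -33.0 rows 5
[-34, 15, -19] turn 6.6
[-32, 18, -19] turn 6.6
[-30, 22, -19] turn 6.6
[-27, 25, -19] turn 6.6
[-24, 28, -19] turn 6.6
```

send_rows:
  rows:
    - {"claw": 255, "linear": [0, 0, -30], "turn": 0}
    - {"claw": 255, "linear": [0, 0, -30], "turn": 0}
    - {"claw": 255, "linear": [-30, 13, -25], "turn": 6}
    - {"claw": 255, "linear": [-29, 17, 0], "turn": 6}
    - {"claw": 255, "linear": [-27, 20, 0], "turn": 6}
    - {"claw": 255, "linear": [-24, 22, 0], "turn": 6}
    - {"claw": 255, "linear": [-16, 17, 0], "turn": 4}
    - {"claw": 255, "linear": [-8, 9, 0], "turn": 2}
    - {"claw": 255, "linear": [0, 0, 0], "turn": 0}

```text
t: 5.58
tool_pos: [0.5036, 0.1674, 0.1118]
ee_rot: [[0.999, 0.035, 0.001], [0.035, -0.999, 0.002], [0.001, -0.002, -1.0]]
contact_force: [0.5, 0.6, -0.5]
finger_gap: 0.0088
```

```bash
python3 -c "
from h import *
a=grab('top');b=grab('scene')
f=lambda i,x,y:cv2.resize(i[y:y+130,x:x+130],(400,400),interpolation=cv2.INTER_CUBIC)
cv2.imwrite('pics/c3.png',np.hstack([f(a,150,150),f(b,240,180)]))
plan(.496,.156,.05,0,20)"
```

```text
t 5.67 pos [0.5044 0.1688 0.1118] yaw 2.1 j1 -0.34 j7 -1.93 gap 0.009 F [0.1 0.7 0.3]
d [ -8.4 -12.8 -61.8] dyaw -2.1 rows 4
[-2, 3, 15] turn 0.5
[-2, 3, 15] turn 0.5
[-2, 3, 15] turn 0.5
[-2, 3, 15] turn 0.5
```

View pics/c3.png

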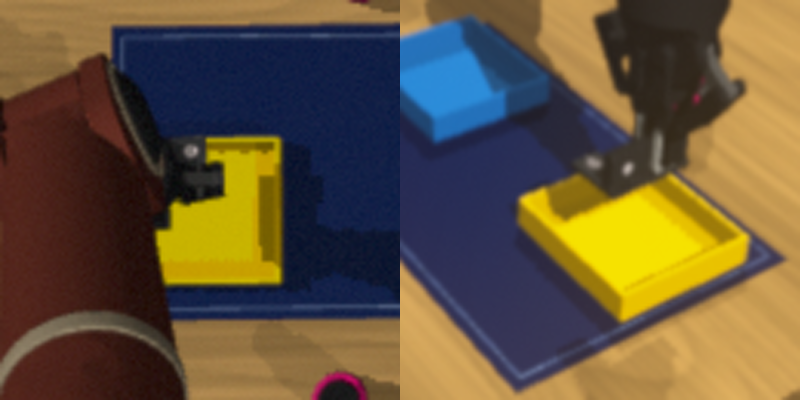

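```bash
python3 -c "
from h import *
print(onz('top',150+190/3.077,150+137/3.077,.093), onz('top',150+205/3.077,150+165/3.077,.093))"
```

```text
[0.54692898 0.14022739 0.093     ] [0.52481548 0.12853242 0.093     ]
```

send_rows:
  rows:
    - {"claw": 255, "linear": [-3, 5, 10], "turn": 1}
    - {"claw": 255, "linear": [-3, 4, 15], "turn": 1}
    - {"claw": 255, "linear": [-1, 2, 15], "turn": 0}
    - {"claw": 255, "linear": [0, 0, 10], "turn": 0}
    - {"claw": 255, "linear": [0, 0, 0], "turn": 0}

```text
t: 6.3
tool_pos: [0.4987, 0.1604, 0.0579]
ee_rot: [[1.0, 0.004, 0.003], [0.004, -1.0, 0.005], [0.003, -0.005, -1.0]]
contact_force: [0.1, 0.1, -0.6]
finger_gap: 0.0093
```

```bash
python3 -c "
from h import *
plan(.496,.156,.029,0,20)"
```

```text
t 6.30 pos [0.4987 0.1604 0.0579] yaw 0.2 j1 -0.33 j7 -1.95 gap 0.009 F [ 0.1  0.1 -0.6]
d [ -2.7  -4.4 -28.9] dyaw -0.2 rows 2
[-1, 2, 14] turn 0.1
[-1, 2, 14] turn 0.1
```

send_rows:
  rows:
    - {"claw": 255, "linear": [-5, 3, 8], "turn": 0}
    - {"claw": 255, "linear": [-1, 1, 10], "turn": 0}
    - {"claw": 255, "linear": [0, 0, 6], "turn": 0}
    - {"claw": 255, "linear": [0, 0, 3], "turn": 0}
    - {"claw": 255, "linear": [0, 0, 0], "turn": 0}

```text
t: 6.92
tool_pos: [0.4932, 0.1568, 0.0296]
ee_rot: [[1.0, 0.004, 0.005], [0.004, -1.0, 0.006], [0.005, -0.006, -1.0]]
contact_force: [-0.2, 0.7, 0.2]
finger_gap: 0.0092
```

send_rows:
  rows:
    - {"claw": 255, "linear": [0, 0, 2], "turn": 0}
    - {"claw": 200, "linear": [0, 0, 0], "turn": 0}
    - {"claw": 165, "linear": [0, 0, 0], "turn": 0}
    - {"claw": 165, "linear": [0, 0, 0], "turn": 0}
    - {"claw": 165, "linear": [0, 0, -15], "turn": 0}
    - {"claw": 165, "linear": [0, 0, -30], "turn": 0}
    - {"claw": 120, "linear": [0, 0, -30], "turn": 0}
    - {"claw": 120, "linear": [0, 0, -10], "turn": 0}
    - {"claw": 120, "linear": [0, 0, 0], "turn": 0}

```text
t: 8.05
tool_pos: [0.4936, 0.1565, 0.1184]
ee_rot: [[1.0, 0.004, 0.008], [0.004, -1.0, 0.008], [0.008, -0.008, -1.0]]
contact_force: [-0.3, 0.0, -0.6]
finger_gap: 0.0453
```

```bash
python3 -c "
from h import *
plan(.405,.336,.1,82)"
```

```text
t 8.05 pos [0.4936 0.1565 0.1184] yaw 0.3 j1 -0.33 j7 -1.94 gap 0.045 F [-0.3  0.  -0.6]
d [-88.6 179.5 -18.4] dyaw 81.7 rows 9
[-10, -20, 2] turn -9.1
[-6, -21, 2] turn -9.1
[-3, -22, 2] turn -9.1
[0, -22, 2] turn -9.1
[4, -22, 2] turn -9.1
[7, -21, 2] turn -9.1
[11, -20, 2] turn -9.1
[14, -18, 2] turn -9.1
[16, -15, 2] turn -9.1
```

send_rows:
  rows:
    - {"claw": 120, "linear": [-10, -20, 2], "turn": -9}
    - {"claw": 120, "linear": [-6, -21, 2], "turn": -9}
    - {"claw": 120, "linear": [-3, -22, 2], "turn": -9}
    - {"claw": 120, "linear": [0, -22, 2], "turn": -9}
    - {"claw": 120, "linear": [4, -22, 2], "turn": -9}
    - {"claw": 120, "linear": [7, -21, 2], "turn": -9}
    - {"claw": 120, "linear": [11, -20, 2], "turn": -9}
    - {"claw": 120, "linear": [12, -15, 2], "turn": -8}
    - {"claw": 120, "linear": [8, -8, 2], "turn": -5}
    - {"claw": 120, "linear": [0, 0, 0], "turn": 0}
    - {"claw": 120, "linear": [0, 0, 0], "turn": 0}

```text
t: 9.43
tool_pos: [0.4005, 0.3222, 0.0891]
ee_rot: [[0.198, 0.98, -0.011], [0.98, -0.198, -0.004], [-0.006, -0.01, -1.0]]
contact_force: [0.5, -0.7, 0.7]
finger_gap: 0.0448
```

```bash
python3 -c "
from h import *
a=grab('top');b=grab('scene')
f=lambda i,x,y:cv2.resize(i[y:y+130,x:x+130],(400,400),interpolation=cv2.INTER_CUBIC)
cv2.imwrite('pics/c4.png',np.hstack([f(a,85,170),f(b,330,200)]))
plan(.405,.336,.023,82,25)"
```

```text
t 9.53 pos [0.4007 0.3222 0.0893] yaw 78.6 j1 -0.47 j7 -1.30 gap 0.045 F [-0.3  0.6  0.3]
d [  4.3  13.8 -66.3] dyaw 3.4 rows 3
[5, 0, 22] turn -1.1
[5, 1, 22] turn -1.1
[5, 1, 22] turn -1.1
```

View pics/c4.png

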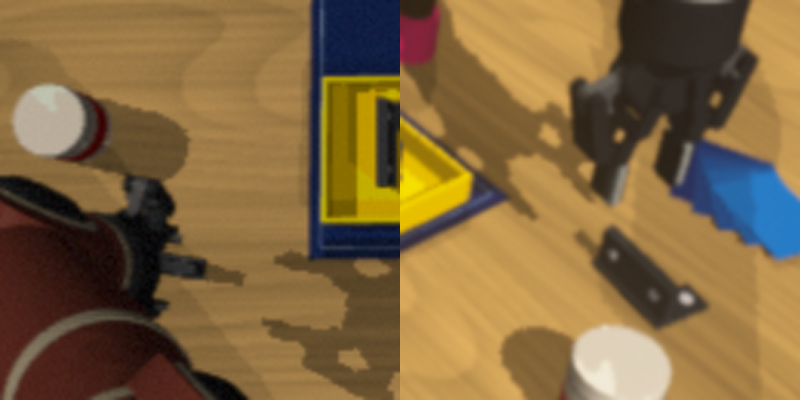

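The jaws are lined up over the left bracket's rib, and the right bracket lies in the yellow tray.

send_rows:
  rows:
    - {"claw": 120, "linear": [7, 1, 15], "turn": -2}
    - {"claw": 120, "linear": [4, 0, 20], "turn": -1}
    - {"claw": 120, "linear": [2, 0, 10], "turn": 0}
    - {"claw": 120, "linear": [0, 0, 5], "turn": 0}
    - {"claw": 120, "linear": [0, 0, 0], "turn": 0}

```text
t: 10.15
tool_pos: [0.4051, 0.3345, 0.0359]
ee_rot: [[0.146, 0.989, -0.01], [0.989, -0.146, -0.004], [-0.005, -0.009, -1.0]]
contact_force: [-0.0, 0.1, -0.7]
finger_gap: 0.0454
```

```bash
python3 -c "
from h import *
plan(.405,.337,.023,82,25)"
```

```text
t 10.15 pos [0.4051 0.3345 0.0359] yaw 81.6 j1 -0.52 j7 -1.32 gap 0.045 F [-0.   0.1 -0.7]
d [ -0.1   2.5 -12.9] dyaw 0.4 rows 1
[2, 0, 13] turn -0.4
```

send_rows:
  rows:
    - {"claw": 120, "linear": [2, 0, 7], "turn": 0}
    - {"claw": 120, "linear": [0, 0, 4], "turn": 0}
    - {"claw": 120, "linear": [0, 0, 0], "turn": 0}
    - {"claw": 255, "linear": [0, 0, 0], "turn": 0}
    - {"claw": 255, "linear": [0, 0, 0], "turn": 0}
    - {"claw": 255, "linear": [0, 0, 0], "turn": 0}
    - {"claw": 255, "linear": [0, 0, 0], "turn": 0}
    - {"claw": 255, "linear": [0, 0, 0], "turn": 0}
    - {"claw": 255, "linear": [0, 0, -30], "turn": 0}
    - {"claw": 255, "linear": [0, 0, -40], "turn": 0}
    - {"claw": 255, "linear": [0, 0, -25], "turn": 0}
    - {"claw": 255, "linear": [0, 0, 0], "turn": 0}

```text
t: 11.65
tool_pos: [0.4062, 0.3365, 0.1219]
ee_rot: [[0.146, 0.989, -0.01], [0.989, -0.146, -0.005], [-0.006, -0.009, -1.0]]
contact_force: [-0.5, -0.0, -1.3]
finger_gap: 0.0091
```

```bash
python3 -c "
from h import *
plan(.511,-.115,.12,90)"
```

```text
t 11.65 pos [0.4062 0.3365 0.1219] yaw 81.6 j1 -0.45 j7 -1.24 gap 0.009 F [-0.5 -0.  -1.3]
d [ 104.8 -451.5   -1.9] dyaw 8.4 rows 10
[-43, 17, 0] turn -0.8
[-43, 16, 0] turn -0.8
[-44, 16, 0] turn -0.8
[-44, 15, 0] turn -0.8
[-44, 14, 0] turn -0.8
[-44, 14, 0] turn -0.8
[-44, 13, 0] turn -0.8
[-45, 12, 0] turn -0.8
[-45, 12, 0] turn -0.8
[-45, 11, 0] turn -0.8
```

send_rows:
  rows:
    - {"claw": 255, "linear": [-30, 12, -10], "turn": -0.8}
    - {"claw": 255, "linear": [-43, 16, 0], "turn": -0.8}
    - {"claw": 255, "linear": [-44, 16, 0], "turn": -0.8}
    - {"claw": 255, "linear": [-44, 15, 0], "turn": -0.8}
    - {"claw": 255, "linear": [-44, 14, 0], "turn": -0.8}
    - {"claw": 255, "linear": [-44, 14, 0], "turn": -0.8}
    - {"claw": 255, "linear": [-44, 13, 0], "turn": -0.8}
    - {"claw": 255, "linear": [-45, 12, 0], "turn": -0.8}
    - {"claw": 255, "linear": [-40, 12, 0], "turn": -0.8}
    - {"claw": 255, "linear": [-25, 6, 0], "turn": -0.8}
    - {"claw": 255, "linear": [-10, 3, 0], "turn": 0}
    - {"claw": 255, "linear": [0, 0, 0], "turn": 0}

```text
t: 13.15
tool_pos: [0.5017, -0.0998, 0.1169]
ee_rot: [[-0.0, 0.999, -0.033], [1.0, 0.0, -0.004], [-0.004, -0.033, -0.999]]
contact_force: [0.1, 0.5, -2.0]
finger_gap: 0.0092
```

```bash
python3 -c "
from h import *
a=grab('top');b=grab('scene')
f=lambda i,x,y:cv2.resize(i[y:y+130,x:x+130],(400,400),interpolation=cv2.INTER_CUBIC)
cv2.imwrite('pics/c5.png',np.hstack([f(a,190,150),f(a,260,150)]))
plan(.511,-.115,.06,90,20)"
```

```text
t 13.25 pos [ 0.5016 -0.0984  0.1173] yaw 90.2 j1 0.48 j7 -0.31 gap 0.009 F [ 0.6  0.8 -0.3]
d [  9.4 -16.6 -57.3] dyaw -0.2 rows 4
[-4, 2, 14] turn 0.0
[-4, 2, 14] turn 0.0
[-4, 2, 14] turn 0.0
[-4, 2, 14] turn 0.0
```

View pics/c5.png

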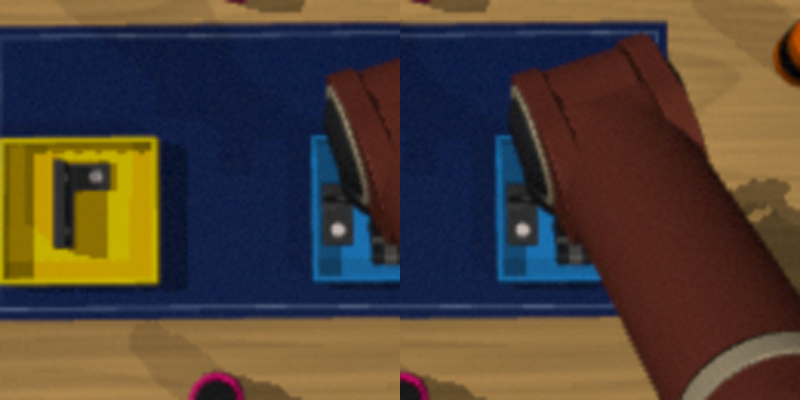

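```bash
python3 -c "
from h import *
print(onz('top',190+322/3.077,150+215/3.077,.1),onz('top',190+54/3.077,150+160/3.077,.02),onz('top',190+112/3.077,150+245/3.077,.02))"
```

```text
[ 0.48285219 -0.05719959  0.1       ] [0.53770787 0.16112177 0.02      ] [0.46663065 0.11321389 0.02      ]
```

send_rows:
  rows:
    - {"claw": 255, "linear": [-7, 4, 8], "turn": 0}
    - {"claw": 255, "linear": [-6, 3, 10], "turn": 0}
    - {"claw": 255, "linear": [-3, 2, 12], "turn": 0}
    - {"claw": 255, "linear": [0, 0, 12], "turn": 0}
    - {"claw": 255, "linear": [0, 0, 5], "turn": 0}
    - {"claw": 255, "linear": [0, 0, 0], "turn": 0}

```text
t: 14.0
tool_pos: [0.5092, -0.1119, 0.0661]
ee_rot: [[-0.009, 0.999, -0.035], [1.0, 0.009, -0.002], [-0.002, -0.035, -0.999]]
contact_force: [0.3, -0.9, -1.5]
finger_gap: 0.0095
```

```bash
python3 -c "
from h import *
plan(.511,-.115,.029,90,20)"
```

```text
t 14.00 pos [ 0.5092 -0.1119  0.0661] yaw 90.5 j1 0.47 j7 -0.33 gap 0.010 F [ 0.3 -0.9 -1.5]
d [  1.8  -3.1 -37.1] dyaw -0.5 rows 2
[-2, 1, 19] turn 0.3
[-2, 1, 19] turn 0.3
```

send_rows:
  rows:
    - {"claw": 255, "linear": [-4, 2, 10], "turn": 0}
    - {"claw": 255, "linear": [-2, 1, 12], "turn": 0}
    - {"claw": 255, "linear": [0, 1, 8], "turn": 0}
    - {"claw": 255, "linear": [0, 0, 4], "turn": 0}
    - {"claw": 255, "linear": [0, 0, 1], "turn": 0}
    - {"claw": 255, "linear": [0, 0, 0], "turn": 0}

```text
t: 14.75
tool_pos: [0.5129, -0.1183, 0.0297]
ee_rot: [[-0.009, 0.999, -0.033], [1.0, 0.009, -0.003], [-0.002, -0.033, -0.999]]
contact_force: [0.0, -1.4, -0.6]
finger_gap: 0.0092
```

send_rows:
  rows:
    - {"claw": 255, "linear": [0, 0, 2], "turn": 0}
    - {"claw": 200, "linear": [0, 0, 0], "turn": 0}
    - {"claw": 170, "linear": [0, 0, 0], "turn": 0}
    - {"claw": 170, "linear": [0, 0, 0], "turn": 0}
    - {"claw": 170, "linear": [0, 0, -15], "turn": 0}
    - {"claw": 170, "linear": [0, 0, -30], "turn": 0}
    - {"claw": 60, "linear": [0, 0, -40], "turn": 0}
    - {"claw": 0, "linear": [0, 0, -40], "turn": 0}
    - {"claw": 0, "linear": [0, 0, -20], "turn": 0}
    - {"claw": 0, "linear": [0, 0, 0], "turn": 0}

```text
t: 16.0
tool_pos: [0.5187, -0.1171, 0.1832]
ee_rot: [[-0.01, 1.0, -0.028], [1.0, 0.01, -0.004], [-0.003, -0.028, -1.0]]
contact_force: [0.8, -0.1, -0.5]
finger_gap: 0.0856
```

```bash
python3 -c "
from h import *
plan(.519,.418,.16,130)"
```

```text
t 16.00 pos [ 0.5187 -0.1171  0.1832] yaw 90.6 j1 0.55 j7 -0.20 gap 0.086 F [ 0.8 -0.1 -0.5]
d [ 3.000e-01  5.351e+02 -2.320e+01] dyaw 39.4 rows 11
[49, 1, 2] turn -3.6
[49, 4, 2] turn -3.6
[48, 7, 2] turn -3.6
[48, 10, 2] turn -3.6
[47, 13, 2] turn -3.6
[46, 15, 2] turn -3.6
[45, 18, 2] turn -3.6
[44, 21, 2] turn -3.6
[42, 24, 2] turn -3.6
[41, 26, 2] turn -3.6
[39, 29, 2] turn -3.6
```

send_rows:
  rows:
    - {"claw": 0, "linear": [40, 0, 2], "turn": 0}
    - {"claw": 0, "linear": [48, 0, 2], "turn": 0}
    - {"claw": 0, "linear": [49, 0, 2], "turn": 0}
    - {"claw": 0, "linear": [49, 0, 2], "turn": 0}
    - {"claw": 0, "linear": [49, 0, 2], "turn": 0}
    - {"claw": 0, "linear": [49, 0, 2], "turn": 0}
    - {"claw": 0, "linear": [49, 0, 2], "turn": 0}
    - {"claw": 0, "linear": [49, 0, 2], "turn": 0}
    - {"claw": 0, "linear": [49, 0, 2], "turn": 0}
    - {"claw": 0, "linear": [45, 0, 2], "turn": 0}
    - {"claw": 0, "linear": [25, 0, 2], "turn": 0}
    - {"claw": 0, "linear": [10, 0, 0], "turn": 0}

```text
t: 17.5
tool_pos: [0.5083, 0.4025, 0.144]
ee_rot: [[-0.004, 0.999, -0.048], [1.0, 0.004, -0.015], [-0.014, -0.049, -0.999]]
contact_force: [-0.4, -0.1, 0.4]
finger_gap: 0.0855
```

```bash
python3 -c "
from h import *
plan(.519,.418,.15,90);print(np.round(manip.get_obs()['joint_positions'],2),np.round(manip.get_obs()['ee_rot'],3))"
```

```text
t 17.50 pos [0.5083 0.4025 0.144 ] yaw 90.3 j1 -0.41 j7 -1.02 gap 0.085 F [-0.4 -0.1  0.4]
d [10.7 15.5  6. ] dyaw -0.3 rows 1
[15, 11, -6] turn 0.3
[-0.41  0.78 -0.52  1.49  0.39  1.02 -1.02] [[-0.004  0.999 -0.048]
 [ 1.     0.004 -0.015]
 [-0.014 -0.049 -0.999]]
```

send_rows:
  rows:
    - {"claw": 0, "linear": [8, 6, 0], "turn": 0}
    - {"claw": 0, "linear": [5, 3, 20], "turn": 0}
    - {"claw": 0, "linear": [0, 0, 20], "turn": 0}
    - {"claw": 0, "linear": [0, 0, 0], "turn": 0}

```text
t: 18.0
tool_pos: [0.5171, 0.4105, 0.0985]
ee_rot: [[-0.0, 0.999, -0.05], [1.0, -0.001, -0.021], [-0.021, -0.05, -0.999]]
contact_force: [-0.1, -0.4, 0.4]
finger_gap: 0.0855
```

```bash
python3 -c "
from h import *
a=grab('top');b=grab('scene')
f=lambda i,x,y:cv2.resize(i[y:y+130,x:x+130],(400,400),interpolation=cv2.INTER_CUBIC)
cv2.imwrite('pics/c6.png',np.hstack([f(a,80,130),f(b,330,240)]))
plan(.519,.418,.044,90,20)"
```

```text
t 18.10 pos [0.518  0.4118 0.1007] yaw 90.0 j1 -0.43 j7 -1.04 gap 0.085 F [-0.2 -1.   0.2]
d [  1.    6.2 -56.7] dyaw 0.0 rows 3
[2, 0, 19] turn -0.0
[2, 0, 19] turn -0.0
[2, 0, 19] turn -0.0
```

View pics/c6.png

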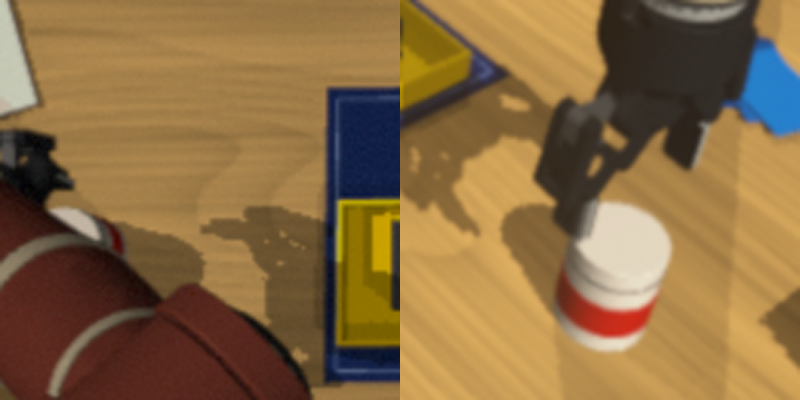

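```bash
python3 -c "
from h import *
s=cv2.imread('pics/scene0.png'); h=cv2.cvtColor(s,cv2.COLOR_BGR2HSV)
m=cv2.inRange(h,(0,0,120),(180,70,255)); k=np.zeros_like(m); k[300:360,375:425]=m[300:360,375:425]
c=max(cv2.findContours(k,0,2)[0],key=cv2.contourArea); print(cv2.boundingRect(c),cv2.fitEllipse(c))
print(onz('scene',401.5,318,.07), onz('top',100,208.5,.07))
# front fingertip
print(onz('scene',330+(583-400)/3.077,240+235/3.077,.088),onz('scene',330+(685-400)/3.077,240+165/3.077,.088))"
```

```text
(386, 306, 32, 34) ((401.0833435058594, 322.2453918457031), (30.256702423095703, 34.601661682128906), 169.9085235595703)
[0.52104961 0.41890777 0.07      ] [0.51928948 0.41776386 0.07      ]
[0.55142982 0.41298444 0.088     ] [0.45675308 0.40955557 0.088     ]
```

Both views put the tub at (0.520, 0.418), and the fingers clear it on both sides.

send_rows:
  rows:
    - {"claw": 0, "linear": [4, 4, 12], "turn": 0}
    - {"claw": 0, "linear": [3, 2, 15], "turn": 0}
    - {"claw": 0, "linear": [1, 1, 15], "turn": 0}
    - {"claw": 0, "linear": [0, 0, 8], "turn": 0}
    - {"claw": 0, "linear": [0, 0, 0], "turn": 0}

```text
t: 18.73
tool_pos: [0.5236, 0.4194, 0.0474]
ee_rot: [[0.001, 0.999, -0.046], [1.0, -0.001, -0.017], [-0.017, -0.046, -0.999]]
contact_force: [0.1, -0.5, 1.1]
finger_gap: 0.0853
```

```bash
python3 -c "
from h import *
plan(.519,.418,.044,90,20);print(np.round(manip.get_obs()['ee_rot'],3)[:,2])"
```

```text
t 18.73 pos [0.5236 0.4194 0.0474] yaw 90.0 j1 -0.45 j7 -1.06 gap 0.085 F [ 0.1 -0.5  1.1]
d [-4.6 -1.4 -3.4] dyaw 0.0 rows 1
[-1, -5, 3] turn -0.0
[-0.046 -0.017 -0.999]
```

Close, then lift gently.

send_rows:
  rows:
    - {"claw": 0, "linear": [-1, -3, 3], "turn": 0}
    - {"claw": 80, "linear": [0, 0, 0], "turn": 0}
    - {"claw": 255, "linear": [0, 0, 0], "turn": 0}
    - {"claw": 255, "linear": [0, 0, 0], "turn": 0}
    - {"claw": 255, "linear": [0, 0, 0], "turn": 0}
    - {"claw": 255, "linear": [0, 0, 0], "turn": 0}
    - {"claw": 255, "linear": [0, 0, -20], "turn": 0}
    - {"claw": 255, "linear": [0, 0, -30], "turn": 0}
    - {"claw": 255, "linear": [0, 0, -30], "turn": 0}
    - {"claw": 255, "linear": [0, 0, -20], "turn": 0}
    - {"claw": 255, "linear": [0, 0, 0], "turn": 0}

```text
t: 20.1
tool_pos: [0.5256, 0.4208, 0.153]
ee_rot: [[0.001, 0.999, -0.043], [1.0, -0.001, -0.014], [-0.014, -0.043, -0.999]]
contact_force: [-0.5, 0.3, -2.3]
finger_gap: 0.0575
```

```bash
python3 -c "
from h import *
plan(.4956,.013,.15,90,30)"
```

```text
t 20.10 pos [0.5256 0.4208 0.153 ] yaw 90.0 j1 -0.43 j7 -1.01 gap 0.057 F [-0.5  0.3 -2.3]
d [ -30.  -407.8   -3. ] dyaw 0.0 rows 14
[-29, -2, 0] turn -0.0
[-29, -2, 0] turn -0.0
[-29, -2, 0] turn -0.0
[-29, -2, 0] turn -0.0
[-29, -2, 0] turn -0.0
[-29, -2, 0] turn -0.0
[-29, -2, 0] turn -0.0
[-29, -2, 0] turn -0.0
[-29, -2, 0] turn -0.0
[-29, -2, 0] turn -0.0
[-29, -2, 0] turn -0.0
[-29, -2, 0] turn -0.0
[-29, -2, 0] turn -0.0
[-29, -2, 0] turn -0.0
```

send_rows:
  rows:
    - {"claw": 255, "linear": [-25, -2, 0], "turn": 0}
    - {"claw": 255, "linear": [-36, -2, 0], "turn": 0}
    - {"claw": 255, "linear": [-36, -2, 0], "turn": 0}
    - {"claw": 255, "linear": [-36, -2, 0], "turn": 0}
    - {"claw": 255, "linear": [-36, -2, 0], "turn": 0}
    - {"claw": 255, "linear": [-36, -2, 0], "turn": 0}
    - {"claw": 255, "linear": [-36, -2, 0], "turn": 0}
    - {"claw": 255, "linear": [-36, -2, 0], "turn": 0}
    - {"claw": 255, "linear": [-36, -2, 0], "turn": 0}
    - {"claw": 255, "linear": [-36, -2, 0], "turn": 0}
    - {"claw": 255, "linear": [-25, -2, 0], "turn": 0}
    - {"claw": 255, "linear": [-10, 0, 0], "turn": 0}

```text
t: 21.6
tool_pos: [0.4974, 0.0231, 0.1545]
ee_rot: [[-0.002, 0.998, -0.055], [1.0, 0.001, -0.018], [-0.017, -0.055, -0.998]]
contact_force: [-0.7, -0.0, -2.4]
finger_gap: 0.0574
```

```bash
python3 -c "
from h import *
plan(.4956,.013,.07,90,20);print(np.round(manip.get_obs()['ee_rot'],3)[:,2])"
```

```text
t 21.60 pos [0.4974 0.0231 0.1545] yaw 90.1 j1 0.27 j7 -0.51 gap 0.057 F [-0.7 -0.  -2.4]
d [ -1.8 -10.1 -84.5] dyaw -0.1 rows 5
[-2, 0, 17] turn 0.0
[-2, 0, 17] turn 0.0
[-2, 0, 17] turn 0.0
[-2, 0, 17] turn 0.0
[-2, 0, 17] turn 0.0
[-0.055 -0.018 -0.998]
```

send_rows:
  rows:
    - {"claw": 255, "linear": [-4, 0, 15], "turn": 0}
    - {"claw": 255, "linear": [-3, 1, 22], "turn": 0}
    - {"claw": 255, "linear": [-1, 1, 22], "turn": 0}
    - {"claw": 255, "linear": [0, 1, 18], "turn": 0}
    - {"claw": 255, "linear": [0, 1, 8], "turn": 0}
    - {"claw": 255, "linear": [0, 0, 0], "turn": 0}

```text
t: 22.35
tool_pos: [0.4961, 0.0202, 0.0634]
ee_rot: [[-0.011, 0.998, -0.057], [1.0, 0.01, -0.012], [-0.011, -0.057, -0.998]]
contact_force: [-0.5, -0.4, -1.4]
finger_gap: 0.0572
```

```bash
python3 -c "
from h import *
plan(.4956,.013,.046,90,20);print(np.round(manip.get_obs()['ee_rot'],3)[:,2])"
```

```text
t 22.35 pos [0.4961 0.0202 0.0634] yaw 90.6 j1 0.21 j7 -0.60 gap 0.057 F [-0.5 -0.4 -1.4]
d [ -0.5  -7.2 -17.4] dyaw -0.6 rows 1
[-7, -1, 17] turn 0.6
[-0.057 -0.012 -0.998]
```

send_rows:
  rows:
    - {"claw": 255, "linear": [-5, 0, 4], "turn": 0}
    - {"claw": 255, "linear": [-3, 1, 7], "turn": 0}
    - {"claw": 255, "linear": [-1, 0, 3], "turn": 0}
    - {"claw": 255, "linear": [0, 0, 1], "turn": 0}
    - {"claw": 255, "linear": [0, 0, 0], "turn": 0}

```text
t: 22.98
tool_pos: [0.4976, 0.0107, 0.0488]
ee_rot: [[-0.011, 0.999, -0.053], [1.0, 0.01, -0.011], [-0.011, -0.053, -0.999]]
contact_force: [-0.3, 0.2, -2.0]
finger_gap: 0.0572
```

send_rows:
  rows:
    - {"claw": 255, "linear": [0, 0, 2], "turn": 0}
    - {"claw": 255, "linear": [0, 0, 1], "turn": 0}
    - {"claw": 255, "linear": [0, 0, 0], "turn": 0}

```text
t: 23.35
tool_pos: [0.4976, 0.0109, 0.0461]
ee_rot: [[-0.011, 0.999, -0.052], [1.0, 0.01, -0.011], [-0.011, -0.053, -0.999]]
contact_force: [1.2, -0.6, -1.7]
finger_gap: 0.0575
```

send_rows:
  rows:
    - {"claw": 255, "linear": [0, 0, 1], "turn": 0}
    - {"claw": 60, "linear": [0, 0, 0], "turn": 0}
    - {"claw": 0, "linear": [0, 0, 0], "turn": 0}
    - {"claw": 0, "linear": [0, 0, 0], "turn": 0}
    - {"claw": 0, "linear": [0, 0, 0], "turn": 0}
    - {"claw": 0, "linear": [0, 0, -15], "turn": 0}
    - {"claw": 0, "linear": [0, 0, -30], "turn": 0}
    - {"claw": 0, "linear": [0, 0, -40], "turn": 0}
    - {"claw": 0, "linear": [0, 0, -40], "turn": 0}
    - {"claw": 0, "linear": [0, 0, -20], "turn": 0}
    - {"claw": 0, "linear": [0, 0, 0], "turn": 0}

```text
t: 24.72
tool_pos: [0.5063, 0.0137, 0.2]
ee_rot: [[-0.012, 0.999, -0.047], [1.0, 0.012, -0.011], [-0.01, -0.047, -0.999]]
contact_force: [-0.5, -0.3, -0.6]
finger_gap: 0.0857
```

```bash
python3 -c "
from h import *
plan(.6205,-.311,.2,90,40);print(np.round(manip.get_obs()['ee_rot'],3)[:,2],np.round(manip.get_obs()['joint_positions'],2))
print(onz('scene',183,163,.115)) 
s=cv2.imread('pics/scene0.png');t=cv2.imread('pics/top0.png')
"
```

```text
t 24.73 pos [0.5063 0.0137 0.2   ] yaw 90.7 j1 0.33 j7 -0.44 gap 0.086 F [-0.5 -0.3 -0.6]
d [ 114.2 -324.7    0. ] dyaw -0.7 rows 9
[-36, 12, 0] turn 0.1
[-36, 12, 0] turn 0.1
[-36, 12, 0] turn 0.1
[-36, 12, 0] turn 0.1
[-36, 12, 0] turn 0.1
[-36, 12, 0] turn 0.1
[-36, 13, 0] turn 0.1
[-36, 13, 0] turn 0.1
[-36, 13, 0] turn 0.1
[-0.047 -0.011 -0.999] [ 0.33  0.53 -0.61  1.84  0.37  0.93 -0.44]
[ 0.64039575 -0.26817044  0.115     ]
```

send_rows:
  rows:
    - {"claw": 50, "linear": [0, 30, 0], "turn": 0}
    - {"claw": 70, "linear": [0, 36, 0], "turn": 0}
    - {"claw": 70, "linear": [0, 36, 0], "turn": 0}
    - {"claw": 70, "linear": [0, 36, 0], "turn": 0}
    - {"claw": 70, "linear": [0, 25, 20], "turn": 0}
    - {"claw": 70, "linear": [0, 10, 30], "turn": 0}
    - {"claw": 70, "linear": [0, 0, 25], "turn": 0}
    - {"claw": 70, "linear": [0, 0, 0], "turn": 0}

```text
t: 25.72
tool_pos: [0.6739, 0.0137, 0.1059]
ee_rot: [[-0.014, 0.998, -0.062], [1.0, 0.014, -0.014], [-0.013, -0.062, -0.998]]
contact_force: [0.0, 0.2, 0.2]
finger_gap: 0.062
```

```bash
python3 -c "
from h import *
a=grab('top');b=grab('scene')
f=lambda i,x,y:cv2.resize(i[y:y+130,x:x+130],(400,400),interpolation=cv2.INTER_CUBIC)
cv2.imwrite('pics/c7.png',np.hstack([f(a,200,130),f(b,160,160)]))
plan(.687,.01,.022,90,20);print(np.round(manip.get_obs()['ee_rot'],3)[:,2])"
```

```text
t 25.82 pos [0.6759 0.0143 0.109 ] yaw 90.8 j1 0.21 j7 -0.40 gap 0.062 F [0.5 0.5 0.7]
d [ 11.1  -4.3 -87. ] dyaw -0.8 rows 5
[-1, 2, 17] turn 0.2
[-1, 2, 17] turn 0.2
[-1, 2, 17] turn 0.2
[-1, 2, 17] turn 0.2
[-1, 2, 17] turn 0.2
[-0.056 -0.013 -0.998]
```

View pics/c7.png

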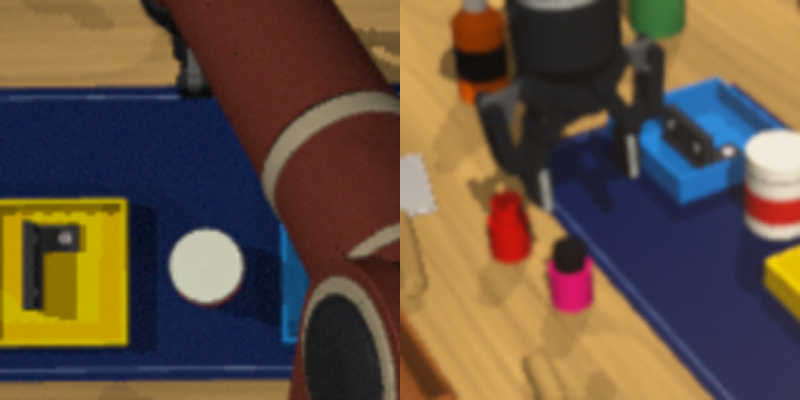

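```bash
python3 -c "
from h import *
print(onz('scene',214.9,240,.052),onz('scene',214.9,250,.02)); print('tub',onz('top',267.3,216.4,.07))"
```

```text
[0.68889024 0.01226811 0.052     ] [0.6892245  0.00858892 0.02      ]
tub [0.49455163 0.00811074 0.07      ]
```

send_rows:
  rows:
    - {"claw": 70, "linear": [-3, 7, 5], "turn": 0}
    - {"claw": 70, "linear": [-1, 5, 15], "turn": 0}
    - {"claw": 70, "linear": [0, 1, 15], "turn": 0}
    - {"claw": 70, "linear": [0, 0, 5], "turn": 0}
    - {"claw": 70, "linear": [0, 0, 0], "turn": 0}

```text
t: 26.45
tool_pos: [0.6889, 0.0097, 0.0683]
ee_rot: [[-0.013, 0.999, -0.052], [1.0, 0.013, -0.013], [-0.012, -0.052, -0.999]]
contact_force: [0.7, -0.3, 0.0]
finger_gap: 0.0622
```

```bash
python3 -c "
from h import *
plan(.687,.01,.022,90,20);print(np.round(manip.get_obs()['ee_rot'],3)[:,2])"
```

```text
t 26.45 pos [0.6889 0.0097 0.0683] yaw 90.8 j1 0.20 j7 -0.41 gap 0.062 F [ 0.7 -0.3  0. ]
d [ -1.9   0.3 -46.3] dyaw -0.8 rows 3
[0, -1, 15] turn 0.3
[0, -1, 15] turn 0.3
[0, -1, 15] turn 0.3
[-0.052 -0.013 -0.999]
```

send_rows:
  rows:
    - {"claw": 70, "linear": [0, 0, 12], "turn": 0}
    - {"claw": 70, "linear": [0, 0, 16], "turn": 0}
    - {"claw": 70, "linear": [0, 1, 10], "turn": 0}
    - {"claw": 70, "linear": [0, 0, 4], "turn": 0}
    - {"claw": 70, "linear": [0, 0, 0], "turn": 0}

```text
t: 27.08
tool_pos: [0.6874, 0.0093, 0.0232]
ee_rot: [[-0.014, 0.999, -0.052], [1.0, 0.013, -0.013], [-0.012, -0.052, -0.999]]
contact_force: [0.5, -0.3, -0.8]
finger_gap: 0.0618
```

```bash
python3 -c "
from h import *
plan(.688,.01,.022,90,20)"
```

```text
t 27.07 pos [0.6874 0.0093 0.0232] yaw 90.8 j1 0.20 j7 -0.43 gap 0.062 F [ 0.5 -0.3 -0.8]
d [ 0.6  0.7 -1.2] dyaw -0.8 rows 1
[1, 1, 1] turn 0.8
```

send_rows:
  rows:
    - {"claw": 140, "linear": [0, 0, 0], "turn": 0}
    - {"claw": 255, "linear": [0, 0, 0], "turn": 0}
    - {"claw": 255, "linear": [0, 0, 0], "turn": 0}
    - {"claw": 255, "linear": [0, 0, 0], "turn": 0}
    - {"claw": 255, "linear": [0, 0, 0], "turn": 0}
  squeeze: 25

```text
t: 27.7
tool_pos: [0.6884, 0.0095, 0.0248]
ee_rot: [[-0.014, 0.999, -0.049], [1.0, 0.013, -0.013], [-0.012, -0.05, -0.999]]
contact_force: [0.5, -0.2, -0.1]
finger_gap: 0.0335
```

send_rows:
  rows:
    - {"claw": 255, "linear": [0, 0, -20], "turn": 0}
    - {"claw": 255, "linear": [0, 0, -35], "turn": 0}
    - {"claw": 255, "linear": [0, 0, -40], "turn": 0}
    - {"claw": 255, "linear": [0, 0, -25], "turn": 0}
    - {"claw": 255, "linear": [0, 0, 0], "turn": 0}

```text
t: 28.32
tool_pos: [0.6957, 0.0119, 0.1537]
ee_rot: [[-0.014, 0.999, -0.045], [1.0, 0.013, -0.011], [-0.011, -0.045, -0.999]]
contact_force: [-0.6, 0.1, -0.1]
finger_gap: 0.0335
```

```bash
python3 -c "
from h import *
plan(.4955,.008,.13,90,30);print(np.round(manip.get_obs()['ee_rot'],3)[:,2])"
```

```text
t 28.32 pos [0.6957 0.0119 0.1537] yaw 90.8 j1 0.21 j7 -0.36 gap 0.033 F [-0.6  0.1 -0.1]
d [-200.2   -3.9  -23.7] dyaw -0.8 rows 7
[0, -29, 3] turn 0.1
[0, -29, 3] turn 0.1
[0, -29, 3] turn 0.1
[0, -29, 3] turn 0.1
[0, -29, 3] turn 0.1
[0, -29, 3] turn 0.1
[0, -29, 3] turn 0.1
[-0.045 -0.011 -0.999]
```

send_rows:
  rows:
    - {"claw": 255, "linear": [0, -20, 0], "turn": 0}
    - {"claw": 255, "linear": [0, -32, 0], "turn": 0}
    - {"claw": 255, "linear": [0, -32, 0], "turn": 0}
    - {"claw": 255, "linear": [0, -32, 0], "turn": 0}
    - {"claw": 255, "linear": [0, -32, 0], "turn": 0}
    - {"claw": 255, "linear": [0, -25, 0], "turn": 0}
    - {"claw": 255, "linear": [0, -10, 0], "turn": 0}
    - {"claw": 255, "linear": [0, 0, 0], "turn": 0}
    - {"claw": 255, "linear": [0, 0, 0], "turn": 0}

```text
t: 29.45
tool_pos: [0.5043, 0.0085, 0.1578]
ee_rot: [[-0.014, 0.999, -0.052], [1.0, 0.013, -0.012], [-0.011, -0.052, -0.999]]
contact_force: [-0.7, -0.2, -0.8]
finger_gap: 0.0336
```

```bash
python3 -c "
from h import *
plan(.4955,.009,.11,90,30);print(np.round(manip.get_obs()['ee_rot'],3)[:,2])"
```

```text
t 29.45 pos [0.5043 0.0085 0.1578] yaw 90.8 j1 0.32 j7 -0.47 gap 0.034 F [-0.7 -0.2 -0.8]
d [ -8.8   0.5 -47.8] dyaw -0.8 rows 2
[0, -4, 24] turn 0.4
[0, -4, 24] turn 0.4
[-0.052 -0.012 -0.999]
```

send_rows:
  rows:
    - {"claw": 255, "linear": [0, -3, 10], "turn": 0}
    - {"claw": 255, "linear": [0, -2, 16], "turn": 0}
    - {"claw": 255, "linear": [0, 0, 12], "turn": 0}
    - {"claw": 255, "linear": [0, 0, 4], "turn": 0}
    - {"claw": 255, "linear": [0, 0, 0], "turn": 0}

```text
t: 30.08
tool_pos: [0.499, 0.0082, 0.1126]
ee_rot: [[-0.013, 0.999, -0.052], [1.0, 0.013, -0.01], [-0.009, -0.052, -0.999]]
contact_force: [0.1, -0.9, -0.7]
finger_gap: 0.0334
```

```bash
python3 -c "
from h import *
plan(.4955,.009,.096,90,30);print(np.round(manip.get_obs()['ee_rot'],3)[:,2])
a=grab('top');b=grab('scene')
f=lambda i,x,y:cv2.resize(i[y:y+100,x:x+100],(400,400),interpolation=cv2.INTER_CUBIC)
cv2.imwrite('pics/c8.png',np.hstack([f(a,220,170),f(b,230,160)]))"
```

```text
t 30.07 pos [0.499  0.0082 0.1126] yaw 90.7 j1 0.29 j7 -0.53 gap 0.033 F [ 0.1 -0.9 -0.7]
d [ -3.5   0.8 -16.6] dyaw -0.7 rows 1
[1, -3, 17] turn 0.7
[-0.052 -0.01  -0.999]
```

View pics/c8.png

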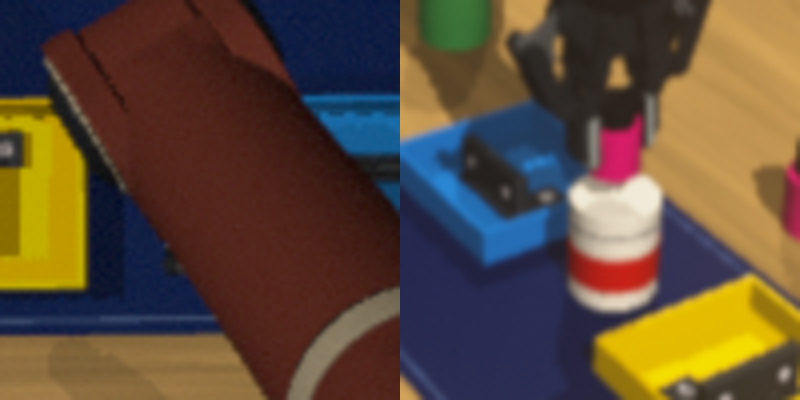

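The scene view shows the pot (618,180) right above the lid (614,207), and the left bracket lying flat in the blue tray.

send_rows:
  rows:
    - {"claw": 255, "linear": [0, -2, 5], "turn": 0}
    - {"claw": 255, "linear": [0, 0, 6], "turn": 0}
    - {"claw": 255, "linear": [0, 0, 2], "turn": 0}
    - {"claw": 255, "linear": [0, 0, 0], "turn": 0}

```text
t: 30.68
tool_pos: [0.497, 0.0081, 0.1002]
ee_rot: [[-0.013, 0.999, -0.049], [1.0, 0.012, -0.01], [-0.01, -0.049, -0.999]]
contact_force: [0.2, -0.2, 0.2]
finger_gap: 0.0333
```

send_rows:
  rows:
    - {"claw": 255, "linear": [0, 0, 3], "turn": 0}
    - {"claw": 255, "linear": [0, 0, 1], "turn": 0}
    - {"claw": 255, "linear": [0, 0, 0], "turn": 0}

```text
t: 31.05
tool_pos: [0.497, 0.0081, 0.096]
ee_rot: [[-0.013, 0.999, -0.048], [1.0, 0.012, -0.01], [-0.009, -0.049, -0.999]]
contact_force: [-0.7, -0.0, -0.7]
finger_gap: 0.0334
```

send_rows:
  rows:
    - {"claw": 255, "linear": [0, 0, 1], "turn": 0}
    - {"claw": 255, "linear": [0, 0, 1], "turn": 0}
    - {"claw": 255, "linear": [0, 0, 0], "turn": 0}

```text
t: 31.42
tool_pos: [0.497, 0.0081, 0.094]
ee_rot: [[-0.013, 0.999, -0.048], [1.0, 0.012, -0.01], [-0.009, -0.048, -0.999]]
contact_force: [-0.4, -0.0, -0.3]
finger_gap: 0.0333
```

send_rows:
  rows:
    - {"claw": 255, "linear": [0, 0, 1], "turn": 0}
    - {"claw": 255, "linear": [0, 0, 0], "turn": 0}
    - {"claw": 150, "linear": [0, 0, 0], "turn": 0}
    - {"claw": 110, "linear": [0, 0, 0], "turn": 0}
    - {"claw": 70, "linear": [0, 0, 0], "turn": 0}
    - {"claw": 70, "linear": [0, 0, 0], "turn": 0}
    - {"claw": 70, "linear": [0, 0, -15], "turn": 0}
    - {"claw": 70, "linear": [0, 0, -30], "turn": 0}
    - {"claw": 70, "linear": [0, 0, -40], "turn": 0}
    - {"claw": 70, "linear": [0, 0, -35], "turn": 0}
    - {"claw": 0, "linear": [0, 0, -10], "turn": 0}

```text
t: 32.8
tool_pos: [0.5035, 0.0102, 0.2304]
ee_rot: [[-0.014, 0.999, -0.047], [1.0, 0.013, -0.01], [-0.009, -0.047, -0.999]]
contact_force: [-0.2, -0.2, -0.8]
finger_gap: 0.0778
```

```bash
python3 -c "
from h import *
plan(.6205,-.310,.21,90,40);print(np.round(manip.get_obs()['ee_rot'],3)[:,2])"
```

```text
t 32.80 pos [0.5035 0.0102 0.2304] yaw 90.8 j1 0.36 j7 -0.41 gap 0.078 F [-0.2 -0.2 -0.8]
d [ 117.  -320.2  -20.4] dyaw -0.8 rows 9
[-36, 13, 2] turn 0.1
[-36, 13, 2] turn 0.1
[-36, 13, 2] turn 0.1
[-36, 13, 2] turn 0.1
[-36, 13, 2] turn 0.1
[-36, 13, 2] turn 0.1
[-36, 13, 2] turn 0.1
[-36, 13, 2] turn 0.1
[-36, 13, 2] turn 0.1
[-0.047 -0.01  -0.999]
```

send_rows:
  rows:
    - {"claw": 0, "linear": [-25, 9, 0], "turn": 0}
    - {"claw": 0, "linear": [-36, 13, 0], "turn": 0}
    - {"claw": 0, "linear": [-36, 13, 0], "turn": 0}
    - {"claw": 0, "linear": [-36, 13, 0], "turn": 0}
    - {"claw": 0, "linear": [-36, 13, 0], "turn": 0}
    - {"claw": 0, "linear": [-36, 13, 0], "turn": 0}
    - {"claw": 0, "linear": [-36, 13, 0], "turn": 0}
    - {"claw": 0, "linear": [-36, 13, 0], "turn": 0}
    - {"claw": 0, "linear": [-20, 8, 0], "turn": 0}
    - {"claw": 0, "linear": [-8, 3, 0], "turn": 0}
    - {"claw": 0, "linear": [0, 0, 0], "turn": 0}

```text
t: 34.17
tool_pos: [0.6181, -0.2997, 0.2231]
ee_rot: [[-0.02, 0.998, -0.058], [1.0, 0.02, -0.005], [-0.004, -0.058, -0.998]]
contact_force: [-0.3, -0.2, 0.6]
finger_gap: 0.085
```

```bash
python3 -c "
from h import *
a=grab('top');b=grab('scene')
f=lambda i,x,y:cv2.resize(i[y:y+130,x:x+130],(400,400),interpolation=cv2.INTER_CUBIC)
cv2.imwrite('pics/c9.png',np.hstack([f(a,210,140),f(b,150,90)]))
plan(.6205,-.310,.15,90,20);print(np.round(manip.get_obs()['ee_rot'],3)[:,2])"
```

```text
t 34.27 pos [ 0.6183 -0.2985  0.2236] yaw 91.3 j1 0.68 j7 0.12 gap 0.086 F [0.2 0.  0.5]
d [  2.2 -11.5 -73.6] dyaw -1.3 rows 4
[-3, 0, 18] turn 0.3
[-3, 1, 18] turn 0.3
[-3, 1, 18] turn 0.3
[-3, 1, 18] turn 0.3
[-0.058 -0.005 -0.998]
```

View pics/c9.png

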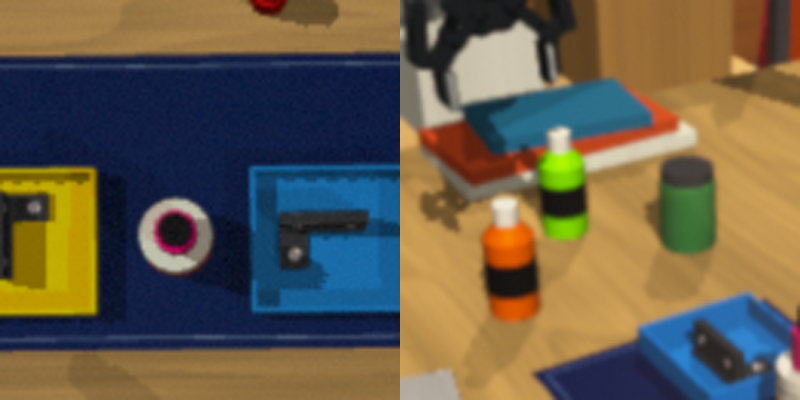

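```bash
python3 -c "
from h import *
print(onz('scene',184.4,156.6,.115), onz('scene',150+112/3.077,90+312/3.077,.0))"
```

```text
[ 0.62120594 -0.30309481  0.115     ] [ 0.6257889  -0.30555075  0.        ]
```

send_rows:
  rows:
    - {"claw": 0, "linear": [-6, 2, 5], "turn": 0}
    - {"claw": 0, "linear": [-4, 2, 20], "turn": 0}
    - {"claw": 0, "linear": [-1, 1, 20], "turn": 0}
    - {"claw": 0, "linear": [0, 1, 15], "turn": 0}
    - {"claw": 0, "linear": [0, 0, 0], "turn": 0}

```text
t: 34.9
tool_pos: [0.6203, -0.3075, 0.1585]
ee_rot: [[-0.026, 0.998, -0.061], [1.0, 0.026, -0.004], [-0.002, -0.061, -0.998]]
contact_force: [0.6, -1.0, -0.2]
finger_gap: 0.0853
```

```bash
python3 -c "
from h import *
plan(.6205,-.310,.066,90,20);print(np.round(manip.get_obs()['ee_rot'],3)[:,2])"
```

```text
t 34.90 pos [ 0.6203 -0.3075  0.1585] yaw 91.5 j1 0.69 j7 0.11 gap 0.085 F [ 0.6 -1.  -0.2]
d [  0.2  -2.5 -92.5] dyaw -1.5 rows 5
[-1, 0, 18] turn 0.3
[-1, 0, 18] turn 0.3
[-1, 0, 18] turn 0.3
[-1, 0, 18] turn 0.3
[-1, 0, 18] turn 0.3
[-0.061 -0.004 -0.998]
```

send_rows:
  rows:
    - {"claw": 0, "linear": [0, 1, 18], "turn": 0}
    - {"claw": 0, "linear": [0, 1, 22], "turn": 0}
    - {"claw": 0, "linear": [0, 1, 22], "turn": 0}
    - {"claw": 0, "linear": [0, 1, 15], "turn": 0}
    - {"claw": 0, "linear": [0, 1, 6], "turn": 0}
    - {"claw": 0, "linear": [0, 0, 0], "turn": 0}

```text
t: 35.65
tool_pos: [0.6215, -0.3075, 0.0716]
ee_rot: [[-0.027, 0.998, -0.058], [1.0, 0.027, -0.005], [-0.003, -0.058, -0.998]]
contact_force: [0.7, -0.1, 0.5]
finger_gap: 0.0853
```

```bash
python3 -c "
from h import *
plan(.621,-.308,.066,90,20);print(np.round(manip.get_obs()['ee_rot'],3)[:,2])"
```

```text
t 35.65 pos [ 0.6215 -0.3075  0.0716] yaw 91.5 j1 0.67 j7 0.06 gap 0.085 F [ 0.7 -0.1  0.5]
d [-0.5 -0.5 -5.6] dyaw -1.5 rows 1
[0, -1, 6] turn 1.5
[-0.058 -0.005 -0.998]
```

send_rows:
  rows:
    - {"claw": 0, "linear": [0, 0, 6], "turn": 0}
    - {"claw": 0, "linear": [0, 0, 0], "turn": 0}
    - {"claw": 80, "linear": [0, 0, 0], "turn": 0}
    - {"claw": 255, "linear": [0, 0, 0], "turn": 0}
    - {"claw": 255, "linear": [0, 0, 0], "turn": 0}
    - {"claw": 255, "linear": [0, 0, 0], "turn": 0}
    - {"claw": 255, "linear": [0, 0, 0], "turn": 0}
  squeeze: 40

```text
t: 36.52
tool_pos: [0.6231, -0.308, 0.0682]
ee_rot: [[-0.026, 0.998, -0.052], [1.0, 0.026, -0.006], [-0.005, -0.052, -0.999]]
contact_force: [-0.3, 0.9, -0.2]
finger_gap: 0.0487
```

send_rows:
  rows:
    - {"claw": 255, "linear": [0, 0, -20], "turn": 0}
    - {"claw": 255, "linear": [0, 0, -40], "turn": 0}
    - {"claw": 255, "linear": [0, 0, -45], "turn": 0}
    - {"claw": 255, "linear": [0, 0, -45], "turn": 0}
    - {"claw": 255, "linear": [0, 0, -20], "turn": 0}
    - {"claw": 255, "linear": [0, 0, 0], "turn": 0}

```text
t: 37.28
tool_pos: [0.6317, -0.3061, 0.2471]
ee_rot: [[-0.028, 0.998, -0.053], [1.0, 0.027, -0.005], [-0.004, -0.053, -0.999]]
contact_force: [-1.2, 0.8, -2.3]
finger_gap: 0.0492
```

```bash
python3 -c "
from h import *
plan(.605,.141,.22,90,36);print(np.round(manip.get_obs()['ee_rot'],3)[:,2])"
```

```text
t 37.27 pos [ 0.6317 -0.3061  0.2471] yaw 91.6 j1 0.67 j7 0.15 gap 0.049 F [-1.2  0.8 -2.3]
d [-26.7 447.1 -27.1] dyaw -1.6 rows 13
[34, -1, 2] turn 0.1
[34, -1, 2] turn 0.1
[34, -1, 2] turn 0.1
[34, -1, 2] turn 0.1
[34, -1, 2] turn 0.1
[34, -1, 2] turn 0.1
[34, -2, 2] turn 0.1
[34, -2, 2] turn 0.1
[34, -2, 2] turn 0.1
[34, -2, 2] turn 0.1
[34, -2, 2] turn 0.1
[34, -2, 2] turn 0.1
[34, -2, 2] turn 0.1
[-0.053 -0.005 -0.999]
```

send_rows:
  rows:
    - {"claw": 255, "linear": [25, -1, 0], "turn": 0}
    - {"claw": 255, "linear": [38, -1, 0], "turn": 0}
    - {"claw": 255, "linear": [38, -1, 0], "turn": 0}
    - {"claw": 255, "linear": [38, -1, 0], "turn": 0}
    - {"claw": 255, "linear": [38, -1, 0], "turn": 0}
    - {"claw": 255, "linear": [38, -1, 0], "turn": 0}
    - {"claw": 255, "linear": [38, -1, 0], "turn": 0}
    - {"claw": 255, "linear": [38, -1, 0], "turn": 0}
    - {"claw": 255, "linear": [38, -1, 0], "turn": 0}
    - {"claw": 255, "linear": [38, -1, 0], "turn": 0}
    - {"claw": 255, "linear": [38, -1, 0], "turn": 0}
    - {"claw": 255, "linear": [20, -1, 0], "turn": 0}

```text
t: 38.78
tool_pos: [0.5984, 0.1262, 0.2327]
ee_rot: [[-0.023, 0.997, -0.08], [1.0, 0.022, -0.008], [-0.006, -0.08, -0.997]]
contact_force: [0.1, 0.3, -1.7]
finger_gap: 0.0488
```

```bash
python3 -c "
from h import *
plan(.605,.141,.1,90,20);print(np.round(manip.get_obs()['ee_rot'],3)[:,2])"
```

```text
t 38.77 pos [0.5984 0.1262 0.2327] yaw 91.3 j1 0.10 j7 -0.54 gap 0.049 F [ 0.1  0.3 -1.7]
d [   6.6   14.8 -132.7] dyaw -1.3 rows 7
[2, 1, 19] turn 0.2
[2, 1, 19] turn 0.2
[2, 1, 19] turn 0.2
[2, 1, 19] turn 0.2
[2, 1, 19] turn 0.2
[2, 1, 19] turn 0.2
[2, 1, 19] turn 0.2
[-0.08  -0.008 -0.997]
```

send_rows:
  rows:
    - {"claw": 255, "linear": [5, 3, 15], "turn": 0}
    - {"claw": 255, "linear": [4, 3, 22], "turn": 0}
    - {"claw": 255, "linear": [2, 2, 25], "turn": 0}
    - {"claw": 255, "linear": [0, 2, 25], "turn": 0}
    - {"claw": 255, "linear": [0, 2, 20], "turn": 0}
    - {"claw": 255, "linear": [0, 1, 10], "turn": 0}
    - {"claw": 255, "linear": [0, 0, 0], "turn": 0}

```text
t: 39.65
tool_pos: [0.6017, 0.1226, 0.1027]
ee_rot: [[-0.011, 0.996, -0.088], [1.0, 0.01, -0.021], [-0.02, -0.088, -0.996]]
contact_force: [-0.7, 0.1, -1.5]
finger_gap: 0.049
```

```bash
python3 -c "
from h import *
plan(.605,.141,.069,90,20);print(np.round(manip.get_obs()['ee_rot'],3)[:,2])
b=grab('scene')
cv2.imwrite('pics/c10.png',cv2.resize(b[130:290,160:360],(800,600)))"
```

```text
t 39.65 pos [0.6017 0.1226 0.1027] yaw 90.6 j1 0.06 j7 -0.62 gap 0.049 F [-0.7  0.1 -1.5]
d [  3.3  18.4 -33.7] dyaw -0.6 rows 2
[9, 2, 17] turn 0.3
[9, 2, 17] turn 0.3
[-0.088 -0.021 -0.996]
```

View pics/c10.png

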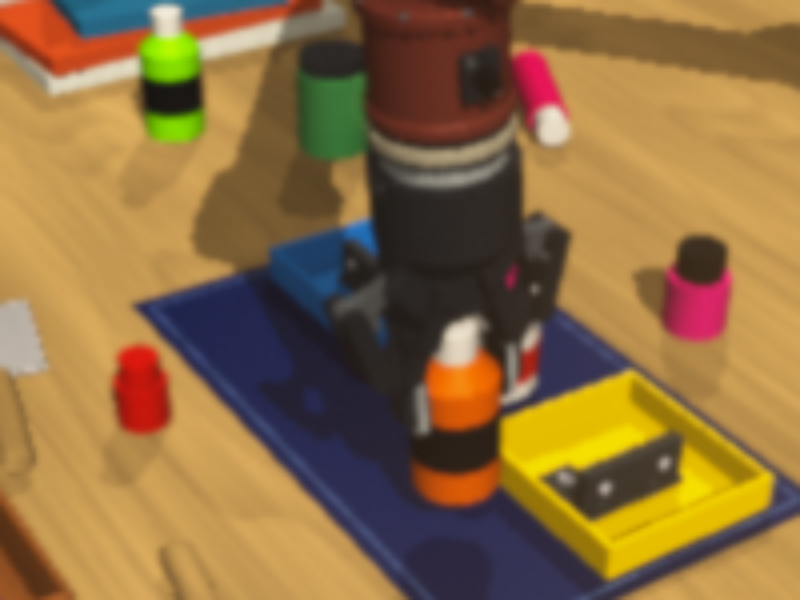

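The bottle hangs near-upright behind the yellow tray, with its base around (455,490) in the crop. It still has to go 18 mm to the left and 33 mm down.

send_rows:
  rows:
    - {"claw": 255, "linear": [7, 2, 0], "turn": 0}
    - {"claw": 255, "linear": [6, 2, 5], "turn": 0}
    - {"claw": 255, "linear": [3, 1, 8], "turn": 0}
    - {"claw": 255, "linear": [1, 1, 6], "turn": 0}
    - {"claw": 255, "linear": [0, 0, 2], "turn": 0}
    - {"claw": 255, "linear": [0, 0, 0], "turn": 0}

```text
t: 40.45
tool_pos: [0.6076, 0.1418, 0.0821]
ee_rot: [[-0.012, 0.996, -0.083], [1.0, 0.01, -0.019], [-0.018, -0.083, -0.996]]
contact_force: [0.2, 0.5, -1.9]
finger_gap: 0.0494
```

```bash
python3 -c "
from h import *
plan(.605,.141,.069,90,20);print(np.round(manip.get_obs()['ee_rot'],3)[:,2])"
```

```text
t 40.45 pos [0.6076 0.1418 0.0821] yaw 90.7 j1 0.02 j7 -0.65 gap 0.049 F [ 0.2  0.5 -1.9]
d [ -2.6  -0.8 -13.1] dyaw -0.7 rows 1
[-1, -3, 13] turn 0.7
[-0.083 -0.019 -0.996]
```

send_rows:
  rows:
    - {"claw": 255, "linear": [-1, 0, 4], "turn": 0}
    - {"claw": 255, "linear": [0, 0, 4], "turn": 0}
    - {"claw": 255, "linear": [0, 0, 1], "turn": 0}
    - {"claw": 255, "linear": [0, 0, 0], "turn": 0}

```text
t: 40.95
tool_pos: [0.607, 0.1399, 0.0727]
ee_rot: [[-0.011, 0.997, -0.083], [1.0, 0.01, -0.019], [-0.019, -0.083, -0.996]]
contact_force: [0.3, -0.2, -1.4]
finger_gap: 0.0489
```

send_rows:
  rows:
    - {"claw": 255, "linear": [0, 0, 2], "turn": 0}
    - {"claw": 255, "linear": [0, 0, 1], "turn": 0}
    - {"claw": 255, "linear": [0, 0, 0], "turn": 0}

```text
t: 41.32
tool_pos: [0.6069, 0.14, 0.0698]
ee_rot: [[-0.011, 0.997, -0.082], [1.0, 0.01, -0.019], [-0.018, -0.082, -0.996]]
contact_force: [1.1, -0.5, -2.2]
finger_gap: 0.0489
```

send_rows:
  rows:
    - {"claw": 255, "linear": [0, 0, 1], "turn": 0}
    - {"claw": 255, "linear": [0, 0, 0], "turn": 0}
    - {"claw": 70, "linear": [0, 0, 0], "turn": 0}
    - {"claw": 30, "linear": [0, 0, 0], "turn": 0}
    - {"claw": 0, "linear": [0, 0, 0], "turn": 0}
    - {"claw": 0, "linear": [0, 0, 0], "turn": 0}
    - {"claw": 0, "linear": [0, 0, 0], "turn": 0}
    - {"claw": 0, "linear": [0, 0, -15], "turn": 0}
    - {"claw": 0, "linear": [0, 0, -30], "turn": 0}
    - {"claw": 0, "linear": [0, 0, -40], "turn": 0}
    - {"claw": 0, "linear": [0, 0, -45], "turn": 0}
    - {"claw": 0, "linear": [0, 0, -30], "turn": 0}

```text
t: 42.82
tool_pos: [0.62, 0.1435, 0.2357]
ee_rot: [[-0.012, 0.997, -0.083], [1.0, 0.011, -0.018], [-0.017, -0.083, -0.996]]
contact_force: [-0.3, 0.5, -0.2]
finger_gap: 0.0851
```

send_rows:
  rows:
    - {"claw": 0, "linear": [15, 20, -5], "turn": 0}
    - {"claw": 0, "linear": [30, 25, 0], "turn": 0}
    - {"claw": 0, "linear": [35, 20, 0], "turn": 0}
    - {"claw": 0, "linear": [35, 5, 0], "turn": 0}
    - {"claw": 0, "linear": [35, 0, 0], "turn": 0}
    - {"claw": 0, "linear": [25, 0, 0], "turn": 0}
    - {"claw": 0, "linear": [10, 0, 0], "turn": 0}
    - {"claw": 0, "linear": [0, 0, 0], "turn": 0}

```text
t: 43.82
tool_pos: [0.6928, 0.3339, 0.246]
ee_rot: [[-0.008, 0.998, -0.068], [1.0, 0.007, -0.012], [-0.011, -0.068, -0.998]]
contact_force: [0.2, -0.1, 0.2]
finger_gap: 0.0853
```

```bash
python3 -c "
from h import *
a=grab('top','top_end.png');b=grab('scene','scene_end.png')
f=lambda i,x,y:cv2.resize(i[y:y+140,x:x+190],None,fx=3.5,fy=3.5,interpolation=cv2.INTER_CUBIC)
cv2.imwrite('pics/c11.png',cv2.resize(f(a,170,130),(665,490)));cv2.imwrite('pics/c12.png',cv2.resize(b[120:320,150:420],(800,592)))
plan(.6,.3,.2,90)"
```

```text
t 43.92 pos [0.6936 0.3323 0.2461] yaw 90.3 j1 -0.28 j7 -0.68 gap 0.086 F [ 0.4 -1.  -0.4]
d [-93.6 -32.3 -46.1] dyaw -0.3 rows 3
[-11, -31, 15] turn 0.1
[-11, -31, 15] turn 0.1
[-11, -31, 15] turn 0.1
```

View pics/c11.png

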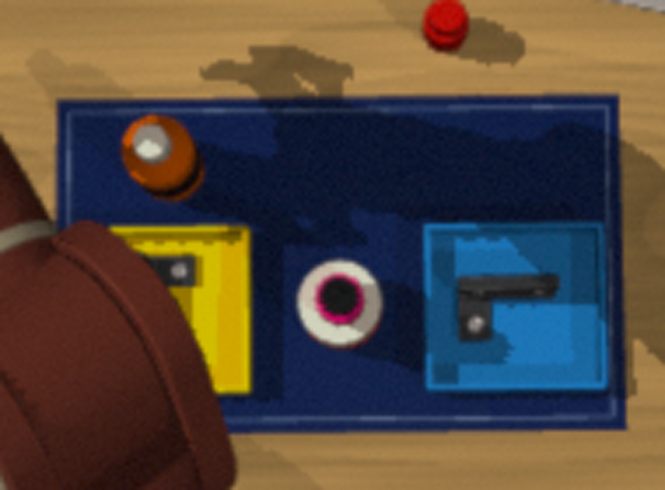

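View pics/c12.png

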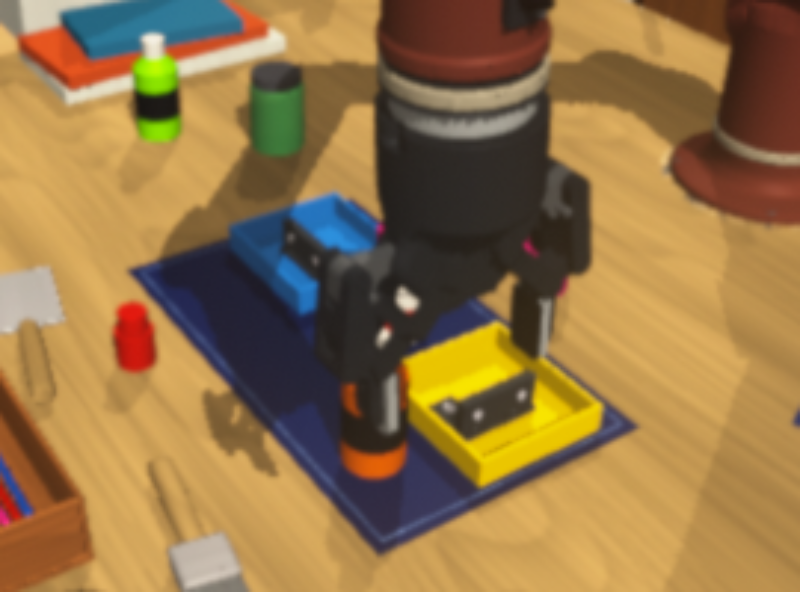

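```bash
python3 -c "
from h import *
p=lambda u,v,z:onz('top',170+u/3.5,130+v/3.5,z)[:2].round(4)
print('orange cap',p(151,143,.115)); 
a,b=p(459,278,.02),p(556,340,.012);print('left',(a+b)/2,a-b)
print('pot',p(341,297,.122),'tub',p(340,303,.07))
for n,u0,v0,u1,v1 in(('blue',424,222,607,390),): print(n,(p(u0,v0,.026)+p(u1,v1,.026))/2)
# orange base in the scene view: base centre front edge
print(onz('scene',150+374*270/800,120+466*200/592,0))
"
```

```text
orange cap [0.6003 0.1339]
left [ 0.4928  -0.11195] [0.0454 0.0701]
pot [0.4936 0.0066] tub [0.4941 0.0085]
blue [ 0.4944  -0.11665]
[0.60763758 0.1457026  0.        ]
```

```bash
python3 -c "
from h import *
a=cv2.imread('pics/top0.png').astype(int);b=cv2.imread('pics/top_end.png').astype(int)
d=np.abs(a-b).max(2)>60; print('changed px green',d[195:228,430:470].sum(),'jar',d[235:270,392:430].sum())
manip.job_done()"
```

```text
changed px green 0 jar 0
the job is handed in; nothing more can be done
```

I set out the whole mat and handed the job in at about 44 s of the 131 s. The hand-in gives no verdict, but my last position checks were all inside the limits.

| Item | Last check | Limit |
|---|---|---|
| Left bracket in blue tray | flat, about 5 mm off centre | 18 mm |
| Right bracket in yellow tray | flat, about 7 mm off centre (measured just after placing; the arm hid part of it at the end) | 18 mm |
| Tub | about 125 mm from the blue tray centre and 133 mm from the yellow; 0–2 mm off their line | 143 mm; 15 mm |
| Pot on the tub lid | about 2 mm off centre | 12 mm |
| Orange bottle behind yellow tray | gap about 19–27 mm, up to 7 mm off its middle line | 5–35 mm; 15 mm |
| Green bottle and jar | no changed pixels in the top view | not disturbed |

- **Disagreement between views:** the two cameras put the orange bottle about 12 mm apart in y (0.134 and 0.146 m). Both readings are inside the limit.
- **Tool tilt:** the tool had leaned up to 0.09 rad during the moves. In the final pictures everything stood upright and let go, judged by eye, as I did not measure the angles. The gripper was well clear.

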